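# Complete the battery-change kit

## Robot

A 6-joint arm with a two-finger parallel gripper is mounted at the origin on a cart in front of the work surface, level with it; the furniture and walls round the work are solid. World frame = base frame: x ahead of the robot, y to its left, z up, the work surface at z = 0. Lengths are in m, angles in rad, forces in N, time in s.
With the tool pointing down it reaches from about 0.4 to 0.825 m from the base axis. Payload 7 kg.
Tool frame: the origin (TCP) lies midway between the tips of the shut fingers; the grasp point (between the pads) lies 19 mm behind it; z points along the fingers, y is the line along which they close (so a half turn about z gives the same grasp; the last joint's range is limited). The gripper opens to 85 mm and grips with 20 to 120 N. Pads are 22 mm wide; open, the fingers measure 114 mm over their backs; the gripper's body (76 mm by 85 mm) begins 54 mm behind the grasp point. The pads swing forward as they close: fully open they stand 13 mm farther back than shut.
Start: joints at [1.421, 0.359, 0.012, 0, -1.224, -0.288], TCP at [0.286, 0.611, 0.231] pointing down, gripper open.
Joint ranges: [-3.07, 3.07], [-1.43, 2.12], [-1.02, 1.25], [-3.03, 1.67], [-3.05, -0], [-3.03, 3.03]. Speed limits (rad/s): [2.39, 2.39, 3.01, 3.14, 3.14, 3.14].

## Interface

Orientations are given as a unit quaternion [x, y, z, w].
In Python, from cell import get_obs, camera, job_done, spot_in, pinpoint gives the robot as it stands.
- The arm moves only by the tool step_arm, never from a script. Its argument "steps" is a list that holds one entry, the list of rows, each a list of 7 numbers: the opening, from 0 (shut) to 1 (fully open), then the shift along the tool's x, y, z each as a share of 500 mm, from -1 to 1, then the turn, a rotation vector about the tool's x, y, z each as a share of 360 degrees, from -1 to 1. In form: [[[hand, tx, ty, tz, ax, ay, az], ...]]. A call has exactly 5 rows; each row is the pose to reach, as a shift and turn from the pose commanded when the call began, along the tool's axes at that moment, turning the shorter way round; what a row does not reach only later rows make up. A row lasts 1/8 s, in which the tool goes at most 62.5 mm and 10.7 degrees, less where a joint would pass 70% of its speed; a pose out of reach is approached as far as the arm can. A call with a number of a shift or a turn outside -1 to 1 is refused whole. A call with a gripper value outside its range is refused whole. The fingers move at their own pace and stop on an object; the grip force is fixed at half the most. Time passes only in rows, so rows that repeat a pose let the fingers close, or fill a call up. It gives the time, the measured TCP pose, the force, the opening and the grip force at its end, in the units of the state.
- get_obs(): the state, without advancing time (a new reading comes with each control period).
- camera(name): name is "scene" or "top" or "wrist"; returns a dict with "pixels" (480x640x3 uint8, blue, green, red), "vfov" (degrees; the focal length in pixels is half the picture's height over the tangent of half this angle, whatever the lens; pixels are square), "cx", "cy" (the principal point, pixels), "world_to_cam" (4x4, takes a point from world to camera coordinates); the wrist camera has in their place "hand_eye" (4x4, takes a point from camera to tool coordinates, whose origin is the TCP and whose axes are the flange's). Camera axes: x right, y down, z forward; pixel columns grow to the right and rows downward; lengths in m; the calibration is good to about 2 mm. A picture is of the moment at which its call begins: read the wrist's pose just before it. There is no depth.
- job_done(): hands the job in; it is judged then, once.
Trained networks look in the newest picture that a camera, given by its name, has taken for a name from the list of things; names that differ only in an ending like _2 or _b are one class to them, and where a whole thing is asked for, a point or a joint stands for the part that bears it (a point fixed in the world has none). Each returns a list of dicts, best first, with "confidence" (0 to 1); they miss things now and then, are a little off and sometimes report something else, mostly with a low value. They report only what shows in the picture. A call takes as long as a camera call. They do not tell look-alikes from the thing itself.
- spot_in(target, camera): "position" ([x, y, z] in m, in world coordinates, good to about 4 mm: the middle of the surface that is visible of it).
- pinpoint(target, camera): "position" ([x, y, z] in m, in world coordinates, good to about 4 mm: a listed point, or the origin of a listed thing).
The state is a dict: "time_s": time; "qpos": joint angles; "joint_vel": joint speeds; "effort": joint torques, N m; "tool_pos": TCP position; "tool_rot": TCP orientation; "ft_force": force on the tool from outside, world axes, zero at the start; "moment": the same for the moment, N m; "finger_gap": finger opening in m; "finger_force": force on a finger pad.
Only numpy, scipy, OpenCV 4.12 (cv2) and the standard library are available. Lean on these libraries where they do the work, as an engineer would, in place of code of your own. Each camera call takes 0.05 s, during which the arm holds its last target. There are 200 camera calls.

## Task

Complete the kit in the grey three-compartment tray so that it holds exactly one loupe, one lidded oil cup and one battery tester, each standing upright in its own compartment. One of them is in the tray already and stays there: fetch only the two missing kinds from under the deck of the wooden rack, set them down gently without dropping them, and leave the spare ones standing where they are on the rack and the tools on the bench undisturbed.

Things in the scene. Friction and masses are not known exactly. Their poses are not given: they have to be found in the camera images.
- rack: wooden two-level parts rack, fixed. Origin on the bench under the middle of the row of parts; x points away from the robot, y along the row. Base board 6 mm thick, x -45 to +100 mm, 370 mm long in y. Above it an upper deck (with boxes on it) covers x +5 to +100 mm; end cheeks and back stand only at x 45 to 100 mm
- rack_row (a point): middle of the row, on the base board, 6 mm above the bench. Four parts stand in the row along the rack's y at rack x = 0 (within 6 mm), about 88 mm apart (y about 132, 44, -44, -132 mm), in any order
- deck_edge (a point): middle of the front lower edge of the rack's upper deck, 140 mm above the bench at rack x = +5 mm; deck 8 mm thick. It overhangs the rear half of each part, so a gripper coming straight down fouls it: lean it about 35 degrees, fingers pointing down and away from the robot, and draw the part out towards the robot and up
- tray: grey kit tray, fixed. Origin on the bench under its centre, z up. 108 mm in x, 286 mm in y, floor 6 mm thick, rim 14 mm above the bench. Two low ridges (top 12 mm above the bench) at y = +47 and -47 mm part it into three compartments, 100 mm in x by 90 mm in y. At the start a loupe or an oil cup stands in the one at y = +94 mm; the other two are empty
- cell1 (a point): centre of the tray floor in the compartment at tray y = +94 mm, 6 mm above the bench
- cell2 (a point): centre of the tray floor in the middle compartment, 6 mm above the bench
- cell3 (a point): centre of the tray floor in the compartment at tray y = -94 mm, 6 mm above the bench
- loupe_a: one of two identical eye loupes: black waisted cylinder, 38 mm across, 36 mm tall, standing upright; origin at the centre of its underside, z up; grip it by the sides at any heading
- loupe_b: one of two identical eye loupes: black waisted cylinder, 38 mm across, 36 mm tall, standing upright; origin at the centre of its underside, z up; grip it by the sides at any heading
- cup_a: one of two identical lidded oil cups: red flared base 35 mm across and 16 mm tall under a narrower (28 mm) steel cover with a small knob, 26 mm tall in all, standing upright; origin at the centre of its underside, z up; grip the base by its sides, low down, at any heading
- cup_b: one of two identical lidded oil cups: red flared base 35 mm across and 16 mm tall under a narrower (28 mm) steel cover with a small knob, 26 mm tall in all, standing upright; origin at the centre of its underside, z up; grip the base by its sides, low down, at any heading
- tester: the only battery tester: black box 39 mm (its x, from -16 to +23 mm) by 62 mm (its y) by 42 mm tall, 0.12 kg, a thin fitting standing out 8 mm at its -x side; origin at its underside, z up; in the rack its x lies along the rack's y within 0.15 rad; grip it firmly across the 39 mm, whose middle is at its x = +3.5 mm
- driver_1: fine screwdriver lying in front on the bench, 86 mm long, 9 mm thick, bystander
- driver_2: fine screwdriver lying in front on the bench, 92 mm long, 9 mm thick, bystander
- tweezers_a: steel tweezers lying in front on the bench, 121 mm long, 8 mm thick, bystander
- hammer: small brass hammer lying in front on the bench, 148 mm long, 13 mm thick, bystander
- usb_stick: black memory stick lying in front on the bench, 26x52x9 mm, bystander
- putty: small lump of putty in front on the bench, 22 mm across, 11 mm tall, bystander
There are look-alikes about, which are no part of the job. What is shaped like the cup_a but yellow is not meant. What is shaped like the loupe_a but turquoise is not meant.

How it is judged:
By the outcome, as a careful person would: the job done as asked, in the order asked, and still so for the second after the job is handed in, with the robot touching nothing.
It also fails if it takes over 67 s, if anything falls off the work surface, if the arm or the gripper's body presses on something with over 40 N, if the wrist force passes 120 N, or if a joint passes its speed limit or range.

## Working session

There is one attempt and no reset: what is moved stays moved. The work goes in short steps, Python scripts to look and compute and a tool call to move; the robot and the scene stay as the last step left them, time stands still between calls to the robot, and variables do not carry over. Pictures are saved under pics/ and viewed, at most 10 in all, crops included, and the job is handed in when it is done.

Besides the shell and the picture viewer there is one more tool, called after ">>>" as name(argument=value, ...), one argument or row to a line, values as JSON. step_arm: Moves the arm, as the interface text tells. Shift numbers are shares of 500 mm and turn numbers shares of 360 degrees, none past 1 either way. Its arguments: {"type":"object","properties":{"steps":{"type":"array","items":{"type":"array","items":{"type":"array","items":{"type":"number","minimum":-1,"maximum":1}}}}},"required":["steps"]}

```bash
mkdir -p pics; ls
python3 - <<'E'
from cell import *
import cv2
o=get_obs();print({k:o[k] for k in('time_s','tool_pos','tool_rot','finger_gap','ft_force')})
for n in('scene','top'):
    c=camera(n);cv2.imwrite(f'pics/{n}0.png',c['pixels']);print(n,c['vfov'],c['cx'],c['cy'],c['world_to_cam'])
    for t in('rack_row','deck_edge','cell1','cell2','cell3','loupe_a','cup_a','tester','rack','tray'):
        print(t,[(round(r['confidence'],2),[round(float(v),3) for v in r['position']]) for r in pinpoint(t,n)[:6]])
E
```

```text
pics
{'time_s': 0.0, 'tool_pos': array([0.28597325, 0.61089611, 0.23036434]), 'tool_rot': array([ 9.76120433e-01, -2.17228524e-01, -1.23276441e-04,  8.08181010e-04]), 'finger_gap': 0.08528389114896281, 'ft_force': array([-0.72431125, -0.12112411,  1.0847383 ])}
scene 48.704799298690276 318.4998137686176 243.0445022259668 [[-0.81290458 -0.58228112 -0.01161259  0.43491078]
 [-0.43747995  0.62367142 -0.64780032  0.2330327 ]
 [ 0.38444433 -0.52151957 -0.76172167  1.38435351]
 [ 0.          0.          0.          1.        ]]
rack_row [(0.8, [0.561, -0.136, 0.003])]
deck_edge [(0.64, [0.567, -0.136, 0.136])]
cell1 [(0.94, [0.557, 0.277, 0.008]), (0.88, [0.574, 0.185, 0.005])]
cell2 [(0.94, [0.557, 0.277, 0.008]), (0.88, [0.574, 0.185, 0.005])]
cell3 [(0.94, [0.557, 0.277, 0.008]), (0.88, [0.574, 0.185, 0.005])]
loupe_a [(0.67, [0.561, -0.099, 0.002])]
cup_a [(0.66, [0.566, -0.174, 0.008]), (0.58, [0.561, -0.271, 0.003]), (0.46, [0.463, -0.186, -0.002]), (0.27, [0.558, -0.137, 0.004])]
tester [(0.92, [0.558, -0.003, 0.008]), (0.39, [0.564, -0.13, 0.137])]
rack [(0.83, [0.557, -0.138, -0.0
[... 619 characters left out ...]
.62, [0.557, 0.275, 0.001]), (0.27, [0.429, 0.387, 0.0])]
cell2 [(0.88, [0.578, 0.181, 0.004]), (0.86, [0.555, 0.373, 0.011]), (0.62, [0.557, 0.275, 0.001]), (0.27, [0.429, 0.387, 0.0])]
cell3 [(0.88, [0.578, 0.181, 0.004]), (0.86, [0.555, 0.373, 0.011]), (0.62, [0.557, 0.275, 0.001]), (0.27, [0.429, 0.387, 0.0])]
loupe_a [(0.82, [0.551, 0.376, 0.006]), (0.53, [0.564, -0.091, 0.007]), (0.25, [0.404, 0.001, -0.001])]
cup_a [(0.5, [0.561, -0.268, 0.008]), (0.48, [0.462, -0.187, -0.004]), (0.43, [0.566, -0.175, 0.008]), (0.23, [0.564, -0.091, 0.008])]
tester [(0.75, [0.555, -0.005, 0.006]), (0.7, [0.405, -0.002, 0.001])]
rack [(0.72, [0.559, -0.135, -0.0])]
tray [(0.83, [0.564, 0.282, -0.001])]
```

View pics/scene0.png

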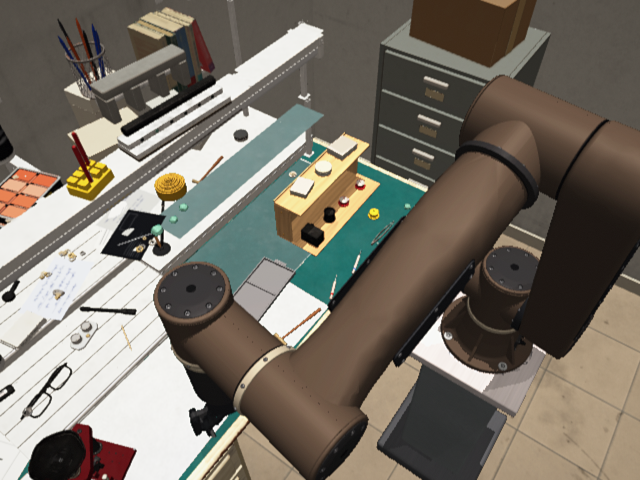

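View pics/top0.png

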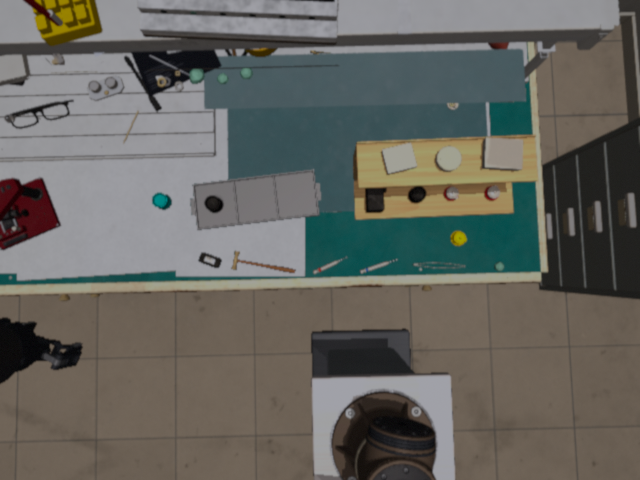

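The tray already holds a loupe (top view, px 213,204), so the tester and one red cup are missing. In the row, the tester is at px (375,200), a loupe at (417,194), and red cups at (451,193) and (493,193). The look-alikes are a yellow cup at (459,238) and a turquoise loupe at (161,200). I choose the red cup at (493,193) because it is at the end of the row with the most clearance, and I'll confirm it with the wrist camera.

```bash
cat > h.py <<'E'
import numpy as np
from cell import *
from scipy.spatial.transform import Rotation as R
def rot(lean,yaw=0):  # lean/yaw in deg; yaw about world z
    s,c=np.sin(np.radians(lean)),np.cos(np.radians(lean))
    return R.from_euler('z',yaw,degrees=True)*R.from_matrix(np.array([[c,0,s],[0,-1,0],[s,0,-c]]))
def plan(wps,start=None):
    """wps: list of (pos,Rot); prints numbers for each, relative to start (measured pose by default)"""
    o=get_obs(); p0,r0=(o['tool_pos'],R.from_quat(o['tool_rot'])) if start is None else start
    for p,r in wps:
        t=r0.inv().apply(np.array(p)-p0)/.5; a=(r0.inv()*r).as_rotvec()/(2*np.pi)
        print(np.round(t,4).tolist(),np.round(a,4).tolist())
def state():
    o=get_obs(); r=R.from_quat(o['tool_rot'])
    print('t',round(o['time_s'],2),'p',np.round(o['tool_pos'],4),'gap',round(o['finger_gap'],4),'F',np.round(o['ft_force'],1),'z',np.round(r.as_matrix()[:,2],3),'y',np.round(r.as_matrix()[:,1],3),'q',np.round(o['qpos'],2))
E
python3 - <<'E'
from h import *
c=camera('wrist');print(c['hand_eye'],c['vfov'])
p=[.40,.30,.28];q=[.47,-.06,.28];s=[.46,-.14,.25]
plan([(p,rot(0,0))]); plan([(q,rot(20,0)),(s,rot(35,0))],(np.array(p),rot(0,0)))
E
```

```text
[[-1.28952615e-03 -9.62114078e-01 -2.72644161e-01  7.04222698e-02]
 [ 9.99999163e-01 -1.21207686e-03 -4.52490386e-04 -1.27021363e-04]
 [ 1.04881692e-04 -2.72644516e-01  9.62114835e-01 -1.42256367e-01]
 [ 0.00000000e+00  0.00000000e+00  0.00000000e+00  1.00000000e+00]] 61.46141062125827
[0.4702, 0.4674, -0.0974] [-0.0, 0.0, -0.0697]
[0.14, 0.72, 0.0] [0.0, 0.0556, 0.0]
[0.12, 0.88, 0.06] [0.0, 0.0972, 0.0]
```

>>> step_arm(
  steps=[
    [[1,0.118,0.117,-0.024,0,0,-0.0175],[1,0.235,0.234,-0.049,0,0,-0.035],[1,0.353,0.351,-0.073,0,0,-0.052],[1,0.47,0.467,-0.097,0,0,-0.07],[1,0.47,0.467,-0.097,0,0,-0.07]],
  ],
)

```text
time_s: 1.78
tool_pos: [0.3928, 0.3191, 0.2772]
tool_rot: [1.0, 0.002, 0.0, -0.0]
ft_force: [1.7, 0.2, 0.3]
finger_gap: 0.0855
finger_force: 0.0
```

>>> step_arm(
  steps=[
    [[1,0.025,0.12,0,0,0.01,0],[1,0.05,0.24,0,0,0.02,0],[1,0.075,0.36,0,0,0.03,0],[1,0.1,0.48,0,0,0.04,0],[1,0.12,0.6,0,0,0.05,0]],
  ],
)

```text
time_s: 2.4
tool_pos: [0.453, 0.0194, 0.2772]
tool_rot: [0.987, 0.002, 0.158, -0.0]
ft_force: [1.3, -0.0, 0.1]
finger_gap: 0.0852
finger_force: 0.0
```

Run:
```python
from h import *
state(); plan([([.46,-.14,.25],rot(35))])
```

```text
t 2.4 p [0.453  0.0194 0.2772] gap 0.0852 F [ 1.3 -0.   0.1] z [ 0.312  0.001 -0.95 ] y [ 0.003 -1.    -0.   ] q [ 0.64 -0.27 -0.69  0.24 -0.91  0.81]
[-0.0045, 0.3189, 0.0556] [-0.0003, 0.0467, 0.0004]
```

>>> step_arm(
  steps=[
    [[1,0,0.107,0.018,0,0.016,0],[1,0,0.213,0.037,0,0.031,0],[1,-0.005,0.319,0.056,0,0.047,0],[1,-0.005,0.319,0.056,0,0.047,0],[1,-0.005,0.319,0.056,0,0.047,0]],
  ],
)

```text
time_s: 3.02
tool_pos: [0.4596, -0.1392, 0.2498]
tool_rot: [0.954, 0.0, 0.3, 0.0]
ft_force: [0.3, 0.4, 0.6]
finger_gap: 0.0855
finger_force: 0.0
```

Run:
```python
from h import *
import cv2
state(); c=camera('wrist');cv2.imwrite('pics/w1.png',c['pixels'])
for t in('rack_row','deck_edge','loupe_a','cup_a','tester'):
    print(t,[(round(r['confidence'],2),[round(float(v),3) for v in r['position']]) for r in pinpoint(t,'wrist')[:5]])
```

```text
t 3.02 p [ 0.4596 -0.1392  0.2498] gap 0.0855 F [0.3 0.4 0.6] z [ 0.573  0.    -0.82 ] y [ 0. -1.  0.] q [ 0.19 -0.34 -0.93  0.29 -0.4   1.15]
rack_row [(0.82, [0.562, -0.137, 0.005])]
deck_edge [(0.78, [0.565, -0.136, 0.14])]
loupe_a [(0.82, [0.565, -0.099, 0.008])]
cup_a [(0.86, [0.463, -0.188, 0.001]), (0.72, [0.565, -0.27, 0.008])]
tester [(0.91, [0.554, -0.001, 0.006]), (0.63, [0.557, -0.134, -0.001])]
```

View pics/w1.png

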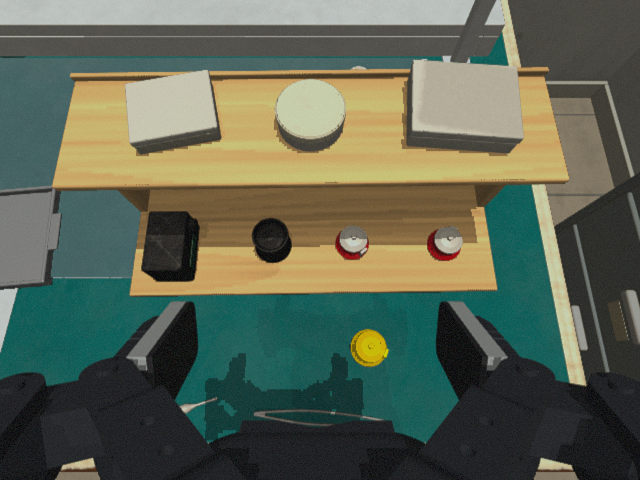

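Wrist view: tester at (172,246), loupe at (271,240), red and steel cups at (352,242) and (446,243), and the yellow look-alike at (369,348) on the bench. I'll confirm in one crop that the cup at (446,243) is the red one meant.

```bash
cat >> h.py <<'E'
def ray(c,o,uv,z):
    """wrist pixel -> world point at height z"""
    f=240/np.tan(np.radians(c['vfov']/2)); d=np.array([(uv[0]-c['cx'])/f,(uv[1]-c['cy'])/f,1])
    H=c['hand_eye']; r=R.from_quat(o['tool_rot'])
    p=o['tool_pos']+r.apply(H[:3,3]); d=r.apply(H[:3,:3]@d); return p+d*(z-p[2])/d[2]
E
python3 - <<'E'
from h import *
import cv2
o=get_obs();c=camera('wrist');im=c['pixels']
a=cv2.resize(im[200:300,120:320],(800,400),interpolation=cv2.INTER_CUBIC);b=cv2.resize(im[215:275,330:480],(500,200),interpolation=cv2.INTER_CUBIC)
out=np.zeros((600,800,3),np.uint8);out[:400]=a;out[400:,:500]=b;cv2.imwrite('pics/crop.png',np.clip(out*1.6,0,255).astype(np.uint8))
g=im.astype(int);m=((g[...,2]>90)&(g[...,1]<50)&(g[...,0]<70)).astype(np.uint8)
n,l,s,ct=cv2.connectedComponentsWithStats(m)
for i in range(1,n):
    if s[i,4]>60: print(s[i],ct[i])
for uv in((449,236),(355,236)): print(ray(c,o,uv,.030))
# deck front lower edge ends, board front edge ends
for uv in((132,295),(496,291)): print('board',ray(c,o,uv,.006))
E
```

```text
[338 233  25  27 159] [347.38993711 251.20125786]
[430 232  32  29 221] [440.81900452 251.66063348]
[ 0.5678478  -0.26771555  0.03      ]
[ 0.56750276 -0.17506986  0.03      ]
board [0.51270032 0.04674914 0.006     ]
board [ 0.51807443 -0.31704603  0.006     ]
```

View pics/crop.png

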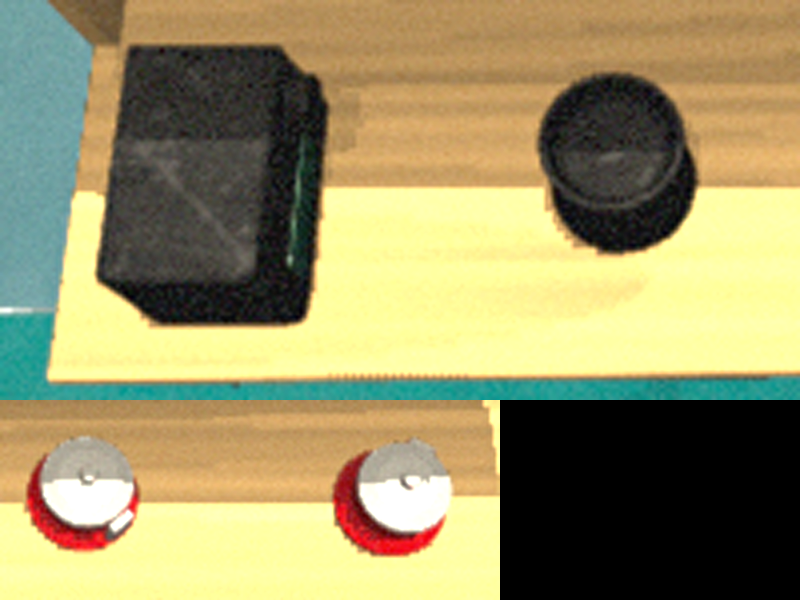

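Confirmed: the cup at right in the crop (wrist px 446,243) has a red base and steel cover, so it is a true oil cup. The tester's thin fitting isn't visible from here. Next is the approach to the end cup, at about (0.563, -0.270).

Run:
```python
from h import *
r=rot(35); plan([([.502,-.270,.111],r)]); plan([([.571,-.270,.013],r)],(np.array([.502,-.27,.111]),r))
```

```text
[-0.0908, 0.266, 0.2741] [-0.0004, 0.0002, 0.0006]
[0.0006, 0.0, 0.2397] [0.0, 0.0, 0.0]
```

>>> step_arm(
  steps=[
    [[0.8,-0.023,0.066,0.068,0,0,0],[0.75,-0.045,0.133,0.137,0,0,0],[0.7,-0.068,0.2,0.205,0,0,0],[0.7,-0.091,0.266,0.274,0,0,0],[0.7,-0.091,0.266,0.274,0,0,0]],
  ],
)

```text
time_s: 4.0
tool_pos: [0.5024, -0.2715, 0.1097]
tool_rot: [0.954, 0.002, 0.3, -0.001]
ft_force: [-0.4, 0.2, 0.6]
finger_gap: 0.0599
finger_force: 0.0
```

Run:
```python
from h import *
import cv2
state(); o=get_obs(); c=camera('wrist'); im=c['pixels'];cv2.imwrite('pics/w2.png',im)
print([(round(r['confidence'],2),np.round(r['position'],4)) for r in pinpoint('cup_a','wrist')[:4]])
g=im.astype(int);m=((g[...,2]>90)&(g[...,1]<50)&(g[...,0]<70)).astype(np.uint8)
n,l,s,ct=cv2.connectedComponentsWithStats(m)
for i in range(1,n):
    if s[i,4]>150: print(s[i],ct[i], ray(c,o,(s[i,0]+s[i,2]/2,ct[i,1]),.014))
plan([([.571,-.270,.013],rot(35))])
```

```text
t 4.0 p [ 0.5024 -0.2715  0.1097] gap 0.0599 F [-0.4  0.2  0.6] z [ 0.573  0.002 -0.82 ] y [ 0.003 -1.    -0.   ] q [-0.35  0.13 -0.57 -0.6  -0.35  2.43]
[(0.94, array([ 0.5665, -0.1709,  0.0102])), (0.64, array([ 0.5605, -0.2722,  0.0037]))]
[151 216  50  47 493] [182.4178499  245.27586207] [ 0.55971135 -0.17965788  0.014     ]
[291 230  51  36 529] [315.3705104  253.23440454] [ 0.55446864 -0.27179101  0.014     ]
[0.0058, -0.005, 0.235] [-0.0002, 0.0008, -0.0001]
```

View pics/w2.png

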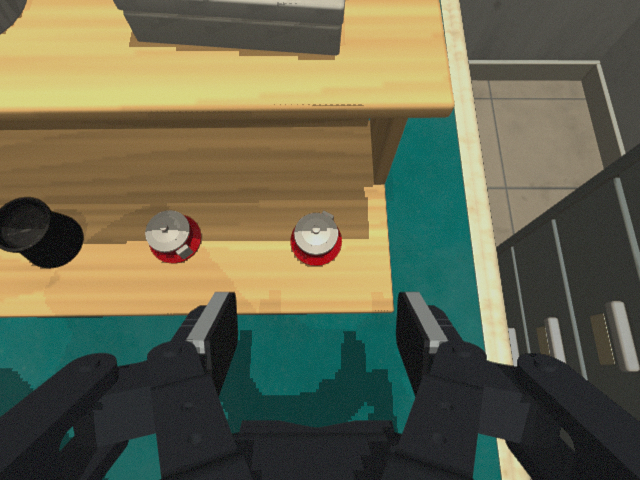

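The cup is at px (316,242), between the fingers, and clear of the deck. Descending now.

>>> step_arm(
  steps=[
    [[0.7,0.001,0,0.08,0,0,0],[0.7,0.002,0.001,0.15,0,0,0],[0.7,0.0025,0.001,0.2,0,0,0],[0.7,0.0025,0.001,0.229,0,0,0],[0.7,0.0025,0.001,0.229,0,0,0]],
  ],
)

```text
time_s: 4.72
tool_pos: [0.5676, -0.2705, 0.0171]
tool_rot: [0.954, 0.001, 0.299, -0.001]
ft_force: [0.2, 0.4, 0.5]
finger_gap: 0.0601
finger_force: 0.0
```

Run:
```python
from h import *
import cv2
state(); c=camera('wrist');cv2.imwrite('pics/w3.png',c['pixels'])
plan([([.569,-.272,.013],rot(35))])
```

```text
t 4.72 p [ 0.5676 -0.2705  0.0171] gap 0.0601 F [0.2 0.4 0.5] z [ 0.571  0.003 -0.821] y [ 0.003 -1.    -0.001] q [-0.37  0.37 -0.45 -0.86 -0.28  2.73]
[-0.0031, 0.0026, 0.0096] [-0.0004, 0.0003, 0.0004]
```

View pics/w3.png

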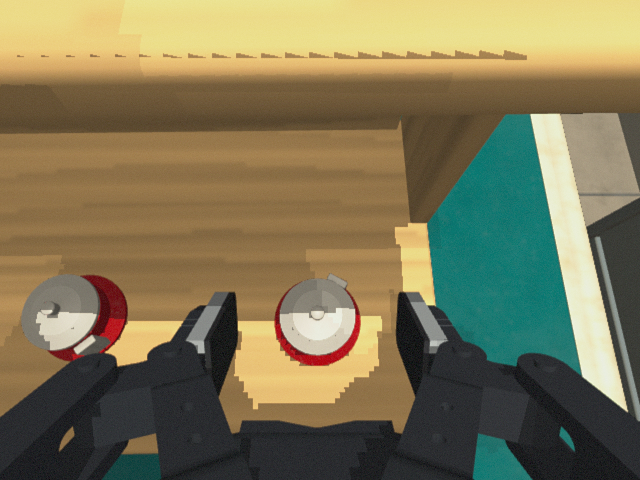

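>>> step_arm(
  steps=[
    [[0.7,-0.002,0,0.007,0,0,0],[0.6,-0.002,0,0.007,0,0,0],[0.2,-0.002,0,0.007,0,0,0],[0.2,-0.002,0,0.007,0,0,0],[0.2,-0.002,0,0.007,0,0,0]],
  ],
)

```text
time_s: 5.4
tool_pos: [0.5686, -0.2718, 0.015]
tool_rot: [0.954, 0.001, 0.3, -0.0]
ft_force: [-4.5, 1.0, 6.1]
finger_gap: 0.0271
finger_force: 56.6
```

>>> step_arm(
  steps=[
    [[0.2,0,0,0,0,0,0],[0.2,0,0,0,0,0,0],[0.2,0.004,0,-0.006,0,0,0],[0.2,0.008,0,-0.012,0,0,0],[0.2,0.008,0,-0.012,0,0,0]],
  ],
)

```text
time_s: 6.02
tool_pos: [0.5688, -0.2717, 0.0218]
tool_rot: [0.954, 0.001, 0.3, -0.0]
ft_force: [-0.0, 0.6, -0.1]
finger_gap: 0.0267
finger_force: 56.2
```

Run:
```python
from h import *
import cv2
state(); c=camera('wrist');cv2.imwrite('pics/w4.png',c['pixels'][150:,100:540])
plan([([.502,-.272,.111],rot(35))])
```

```text
t 6.03 p [ 0.5688 -0.2717  0.0218] gap 0.0267 F [-0.   0.6 -0.1] z [ 0.573  0.001 -0.82 ] y [ 0.002 -1.     0.   ] q [-0.37  0.36 -0.45 -0.85 -0.28  2.71]
[-0.007, 0.0005, -0.223] [-0.0002, 0.0002, 0.0003]
```

View pics/w4.png

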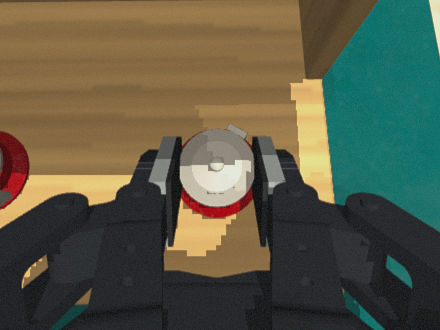

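The gap of 27 mm shows that the pads hold only the top of the base and the cover. I'll set the cup back down and regrip lower and a little further in.

>>> step_arm(
  steps=[
    [[0.2,-0.008,0,0.012,0,0,0],[0.2,-0.008,0,0.012,0,0,0],[0.55,-0.008,0,0.012,0,0,0],[0.6,-0.008,0,0.012,0,0,0],[0.6,-0.0075,0,0.021,0,0,0]],
  ],
)

```text
time_s: 6.7
tool_pos: [0.5716, -0.2717, 0.0106]
tool_rot: [0.954, 0.001, 0.3, -0.0]
ft_force: [0.4, 0.5, -0.0]
finger_gap: 0.0513
finger_force: 0.0
```

>>> step_arm(
  steps=[
    [[0.6,0,0,0,0,0,0],[0.2,0,0,0,0,0,0],[0.2,0,0,0,0,0,0],[0.2,0,0,0,0,0,0],[0.2,0,0,0,0,0,0]],
  ],
)

```text
time_s: 7.32
tool_pos: [0.5715, -0.2717, 0.0109]
tool_rot: [0.954, 0.001, 0.3, -0.0]
ft_force: [-3.6, 0.5, 4.5]
finger_gap: 0.0292
finger_force: 59.3
```

Run:
```python
from h import *
import cv2
state(); c=camera('wrist');cv2.imwrite('pics/w5.png',c['pixels'][150:,100:540])
```

```text
t 7.33 p [ 0.5715 -0.2717  0.0109] gap 0.0292 F [-3.6  0.5  4.5] z [ 0.573  0.001 -0.82 ] y [ 0.002 -1.     0.   ] q [-0.38  0.38 -0.44 -0.89 -0.28  2.76]
```

>>> step_arm(
  steps=[
    [[0.2,0.004,0,-0.006,0,0,0],[0.2,0.008,0,-0.012,0,0,0],[0.2,0.008,0,-0.04,0,0,0],[0.2,0.008,0,-0.09,0,0,0],[0.2,0.008,0,-0.09,0,0,0]],
  ],
)

```text
time_s: 8.0
tool_pos: [0.5492, -0.2717, 0.0514]
tool_rot: [0.954, 0.001, 0.301, 0.0]
ft_force: [0.5, 0.8, -0.5]
finger_gap: 0.0287
finger_force: 59.3
```

Run:
```python
from h import *
import cv2
state(); c=camera('wrist');im=c['pixels'];cv2.imwrite('pics/w6.png',im[150:,100:540])
for f in (cv2.imread('pics/w5.png'),im[150:,100:540]):
    g=f.astype(int);m=((g[...,2]>90)&(g[...,1]<50)&(g[...,0]<70)).astype(np.uint8)
    n,l,s,ct=cv2.connectedComponentsWithStats(m)
    print([list(s[i]) for i in range(1,n) if s[i,4]>100])
```

```text
t 8.0 p [ 0.5492 -0.2717  0.0514] gap 0.0287 F [ 0.5  0.8 -0.5] z [ 0.574  0.001 -0.819] y [ 0.003 -1.     0.001] q [-0.35  0.29 -0.49 -0.76 -0.29  2.61]
[[np.int32(0), np.int32(139), np.int32(14), np.int32(64), np.int32(637)], [np.int32(177), np.int32(188), np.int32(79), np.int32(36), np.int32(799)]]
[[np.int32(0), np.int32(106), np.int32(60), np.int32(68), np.int32(867)], [np.int32(178), np.int32(187), np.int32(78), np.int32(37), np.int32(820)]]
```

View pics/w6.png

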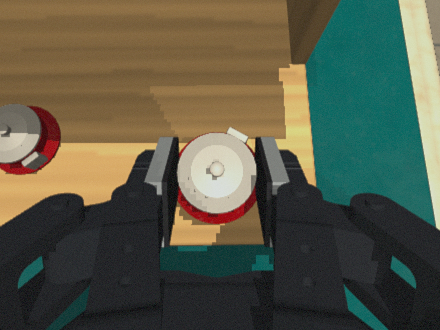

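Crop of the wrist view: the cup (px 217,170) is held straight between the pads and hasn't moved relative to the hand. I'll carry it to the middle compartment.

Run:
```python
from h import *
r=rot(35);P=np.array
plan([([.515,-.272,.10],r),([.52,-.272,.19],r),([.52,-.20,.19],r)])
plan([([.52,.10,.19],r)],(P([.52,-.2,.19]),r))
plan([([.525,.279,.17],r),([.525,.279,.08],r)],(P([.52,.10,.19]),r))
```

```text
[0.0003, 0.0007, -0.1202] [-0.0001, -0.0, 0.0004]
[0.1117, 0.0009, -0.262] [-0.0001, -0.0, 0.0004]
[0.1121, -0.1431, -0.2618] [-0.0001, -0.0, 0.0004]
[0.0, -0.6, 0.0] [0.0, 0.0, 0.0]
[-0.0148, -0.358, 0.0385] [0.0, 0.0, 0.0]
[-0.118, -0.358, 0.1859] [0.0, 0.0, 0.0]
```

>>> step_arm(
  steps=[
    [[0.2,0,0,-0.12,0,0,0],[0.2,0.056,0,-0.19,0,0,0],[0.2,0.112,0,-0.262,0,0,0],[0.2,0.112,-0.07,-0.262,0,0,0],[0.2,0.112,-0.143,-0.262,0,0,0]],
  ],
)

```text
time_s: 8.68
tool_pos: [0.5207, -0.2006, 0.19]
tool_rot: [0.954, 0.0, 0.301, -0.0]
ft_force: [0.3, -0.2, 0.6]
finger_gap: 0.0287
finger_force: 59.5
```

>>> step_arm(
  steps=[
    [[0.2,0,-0.12,0,0,0,0],[0.2,0,-0.24,0,0,0,0],[0.2,0,-0.36,0,0,0,0],[0.2,0,-0.48,0,0,0,0],[0.2,0,-0.6,0,0,0,0]],
  ],
)

```text
time_s: 9.3
tool_pos: [0.5357, 0.0053, 0.2276]
tool_rot: [0.959, 0.002, 0.283, -0.006]
ft_force: [1.3, -0.6, -0.4]
finger_gap: 0.029
finger_force: 59.5
```

Run:
```python
from h import *
r=rot(35)
state();plan([([.525,.279,.17],r),([.525,.279,.08],r)])
```

```text
t 9.3 p [0.5357 0.0053 0.2276] gap 0.029 F [ 1.3 -0.6 -0.4] z [ 0.542  0.012 -0.84 ] y [ 0.007 -1.    -0.01 ] q [ 0.41 -0.18 -1.02  0.81 -0.28  0.43]
[-0.0801, -0.5464, 0.0915] [-0.0019, 0.006, 0.0001]
[-0.1777, -0.5447, 0.2428] [-0.0019, 0.006, 0.0001]
```

>>> step_arm(
  steps=[
    [[0.2,-0.016,-0.11,0.018,0,0.001,0],[0.2,-0.032,-0.22,0.036,-0.001,0.002,0],[0.2,-0.048,-0.33,0.055,-0.001,0.004,0],[0.2,-0.064,-0.44,0.073,-0.002,0.005,0],[0.2,-0.08,-0.546,0.0915,-0.002,0.006,0]],
  ],
)

```text
time_s: 9.93
tool_pos: [0.5285, 0.2845, 0.1731]
tool_rot: [0.955, 0.001, 0.297, 0.002]
ft_force: [1.4, 0.4, 0.7]
finger_gap: 0.0292
finger_force: 59.6
```

Run:
```python
from h import *
r=rot(35)
state();plan([([.525,.279,.08],r)])
```

```text
t 9.93 p [0.5285 0.2845 0.1731] gap 0.0292 F [1.4 0.4 0.7] z [ 0.567 -0.004 -0.823] y [ 0.    -1.     0.005] q [ 0.77  0.07 -1.01  1.49 -0.41 -0.59]
[-0.1115, 0.0101, 0.1494] [0.0006, 0.0012, 0.0004]
```

The arm is near its q3 and q4 limits here. I'll fit a quick kinematic model from the logged states, so I can pick a heading and path that stay in range.

```bash
cat > fit.py <<'E'
import numpy as np, itertools
from scipy.spatial.transform import Rotation as R
from scipy.optimize import least_squares
D=[([1.421,.359,.012,0,-1.224,-.288],[.286,.611,.231],[.976,-.217,0,.0008]),
([.64,-.27,-.69,.24,-.91,.81],[.453,.0194,.2772],[.987,.002,.158,0]),
([.19,-.34,-.93,.29,-.4,1.15],[.4596,-.1392,.2498],[.954,0,.3,0]),
([-.35,.13,-.57,-.6,-.35,2.43],[.5024,-.2715,.1097],[.954,.002,.3,-.001]),
([-.37,.37,-.45,-.86,-.28,2.73],[.5676,-.2705,.0171],[.954,.001,.299,-.001]),
([-.37,.36,-.45,-.85,-.28,2.71],[.5688,-.2717,.0218],[.954,.001,.3,0]),
([-.38,.38,-.44,-.89,-.28,2.76],[.5715,-.2717,.0109],[.954,.001,.3,0]),
([-.35,.29,-.49,-.76,-.29,2.61],[.5492,-.2717,.0514],[.954,.001,.301,0]),
([.41,-.18,-1.02,.81,-.28,.43],[.5357,.0053,.2276],[.959,.002,.283,-.006]),
([.77,.07,-1.01,1.49,-.41,-.59],[.5285,.2845,.1731],[.955,.001,.297,.002])]
def fk(p,q,S):
    v1,v2,v3,v4=p[:3],p[3:6],p[6:9],p[9:12]
    y=np.array([0,1.,0]);rv=lambda a,t:R.from_rotvec(np.array(a)*t)
    r=rv([0,0,1],q[0]);x=r.apply(v1);r=r*rv(y,S[0]*q[1]);x=x+r.apply(v2);r=r*rv(y,S[1]*q[2])
    r=r*rv([np.cos(p[12]),0,-np.sin(p[12])],S[2]*q[3]);x=x+r.apply(v3);r=r*rv(y,S[3]*q[4])
    C=R.from_rotvec(p[13:16]);x=x+(r*C).apply(v4);return x,r*C*rv([0,0,1],S[4]*q[5])
def res(p,S):
    e=[]
    for q,x,t in D:
        X,T=fk(p,q,S);e+=list(X-x)+list(.3*(R.from_quat(t).inv()*T).as_rotvec())
    return np.array(e)
best=None
rng=np.random.default_rng(0)
for S in itertools.product((1,-1),repeat=5):
  if S[0]<0: continue
  for phi in (0,1.5):
    p0=np.r_[0,.1,.2,0,0,.4,.4*np.cos(phi),0,.4*np.sin(phi),0,0,.2,phi,np.pi*.98,.1,0.1]
    s=least_squares(res,p0,args=(S,),max_nfev=80)
    if best is None or s.cost<best[0]: best=(s.cost,s.x,S)
print(best[0],np.sqrt(2*best[0]/60),best[2],np.round(best[1],3));np.savez('k.npz',p=best[1],S=best[2])
E
timeout 300 python3 fit.py
```

```text
3.713916594087672e-05 0.0011126419900530555 (1, -1, -1, -1, -1) [-6.0000e-03  1.3368e+01  2.0400e-01  2.0000e-03 -1.3368e+01  6.0100e-01
  4.6400e-01  5.6010e+00  0.0000e+00  5.7920e+00 -5.0000e-03  3.7300e-01
 -3.0000e-03  2.4190e+00 -2.4170e+00  2.4230e+00]
```

```bash
cat >> h.py <<'E'
from scipy.optimize import least_squares
from functools import lru_cache
LO=np.array([-3.07,-1.43,-1.02,-3.03,-3.05,-3.03]);HI=np.array([3.07,2.12,1.25,1.67,0,3.03])
def ik(p,r,seed):
    import fitm
    K=np.load('k.npz');f=lambda q:(lambda X,T:np.r_[X-p,.3*(r.inv()*T).as_rotvec()])(*fitm.fk(K['p'],q,K['S']))
    s=least_squares(f,np.clip(seed,LO+.001,HI-.001),bounds=(LO,HI));return s.x,np.linalg.norm(s.fun)
def check(wps,seed):
    for p,r in wps:
        seed,e=ik(np.array(p),r,seed);print(np.round(p,3),'q',np.round(seed,2),'err',round(e,4))
E
sed '/^best=None/,$d' fit.py >fitm.py
python3 - <<'E'
from h import *
s0=get_obs()['qpos']
for yaw in(0,10,20,30):
    print('yaw',yaw);d=np.array([np.cos(np.radians(yaw)),np.sin(np.radians(yaw))])*.0105;x,y=np.array([.563,.279])+d
    check([([.529,.2845,.173],rot(35,yaw)),([x-.03,y,.06],rot(35,yaw)),([x,y,.012],rot(35,yaw))],s0)
sg=[.41,-.18,-1.02,.81,-.28,.43]
for lean in(25,30,35):
  for yw in (-6,0,6):
    print('tester lean',lean,yw);check([([.57,0,.02],rot(lean,yw)),([.53,0,.03],rot(lean,yw)),([.53,0,.08],rot(lean,yw)),([.53,.05,.12],rot(lean,yw)),([.53,.14,.12],rot(lean,yw)),([.58,.18,.02],rot(lean,yw))],sg)
E
```

```text
yaw 0
[0.529 0.284 0.173] q [ 0.75  0.07 -1.02  1.54 -0.4  -0.62] err 0.0
[0.543 0.279 0.06 ] q [ 0.69  0.26 -0.99  1.67 -0.39 -0.75] err 0.0417
[0.573 0.279 0.012] q [ 0.66  0.37 -0.92  1.67 -0.38 -0.74] err 0.0595
yaw 10
[0.529 0.284 0.173] q [ 0.62  0.04 -1.02  1.67 -0.25 -0.48] err 0.0106
[0.543 0.281 0.06 ] q [ 0.62  0.23 -0.98  1.67 -0.27 -0.52] err 0.0574
[0.573 0.281 0.012] q [ 0.59  0.35 -0.92  1.67 -0.26 -0.51] err 0.075
yaw 20
[0.529 0.284 0.173] q [ 0.53  0.02 -1.02  1.67 -0.11 -0.25] err 0.0193
[0.543 0.283 0.06 ] q [ 0.53  0.21 -0.98  1.67 -0.13 -0.27] err 0.0677
[0.573 0.283 0.012] q [ 0.5   0.33 -0.91  1.67 -0.11 -0.25] err 0.0847
yaw 30
[0.529 0.284 0.173] q [ 0.54  0.01 -1.02  1.41 -0.    0.15] err 0.0225
[0.542 0.284 0.06 ] q [ 0.73  0.28 -0.64 -0.6  -0.    2.01] err 0.0415
[0.572 0.284 0.012] q [ 0.64  0.39 -0.52 -0.91 -0.    2.39] err 0.0281
tester lean 25 -6
[0.57 0.   0.02] q [ 0.01  0.25 -1.02  1.67 -0.06 -0.21] err 0.0437
[0.53 0.   0.03] q [-0.01  0.26 -1.02  1.67 -0.04 -0.19] err 0.0624
[0.53 0.   0.08] q [-0.02  0.19 -1.02  1.67 -0.03 -0.18] err 0.0607
[0.
[... 2894 characters left out ...]
0276
[0.53 0.   0.08] q [ 0.03  0.15 -0.67 -1.48 -0.    3.03] err 0.0506
[0.53 0.05 0.12] q [ 0.1   0.09 -0.67 -1.54 -0.    3.03] err 0.0726
[0.53 0.14 0.12] q [ 0.21  0.11 -0.65 -1.65 -0.    3.03] err 0.083
[0.58 0.18 0.02] q [ 0.25  0.35 -0.52 -1.68 -0.    3.03] err 0.0578
tester lean 35 6
[0.57 0.   0.02] q [ 0.18  0.3  -0.62 -1.01 -0.    2.52] err 0.0203
[0.53 0.   0.03] q [ 0.17  0.23 -0.68 -1.07 -0.    2.59] err 0.0212
[0.53 0.   0.08] q [ 0.28  0.13 -0.78 -0.61 -0.    2.04] err 0.0382
[0.53 0.05 0.12] q [ 0.4  -0.   -1.02  0.62 -0.09  0.7 ] err 0.0517
[0.53 0.14 0.12] q [ 0.56  0.03 -1.02  1.03 -0.22  0.13] err 0.0563
[0.58 0.18 0.02] q [ 0.4   0.28 -0.97  1.67 -0.2  -0.39] err 0.0811
```

```bash
cat >> h.py <<'E'
def iks(p,r,n=40):
    """all distinct solutions, both half turns"""
    rng=np.random.default_rng(1);out=[]
    for fl in(0,1):
        rr=r*R.from_euler('z',180*fl,degrees=True)
        for _ in range(n):
            q,e=ik(np.array(p),rr,np.r_[rng.uniform(-1,1.5),rng.uniform(-.3,.6),rng.uniform(-1,0),rng.uniform(-3,1.6),rng.uniform(-1.5,-.05),rng.uniform(-3,3)])
            if e<.002 and not any(f==fl and np.abs(q-o).max()<.15 for f,o in out): out.append((fl,q))
    return out
E
python3 - <<'E'
from h import *
for n,p,l,y in(('cell2',[.573,.279,.012],35,0),('cell2',[.573,.282,.012],35,20),('cell2',[.565,.289,.012],35,60),('cell3',[.58,.185,.015],35,0),('t',[.57,0,.02],35,0),('t',[.57,0,.02],25,0),('twd',[.52,0,.08],35,0),('twd',[.52,0,.08],25,0),('tr',[.52,.10,.15],35,0)):
    print(n,p,l,y,[(f,np.round(q,2).tolist()) for f,q in iks(p,rot(l,y),25)])
E
```

```text
cell2 [0.573, 0.279, 0.012] 35 0 []
cell2 [0.573, 0.282, 0.012] 35 20 []
cell2 [0.565, 0.289, 0.012] 35 60 [(0, [0.47, 0.4, -0.39, -0.92, -0.4, 2.93]), (1, [0.47, 0.4, -0.39, -0.92, -0.4, -0.21])]
cell3 [0.58, 0.185, 0.015] 35 0 []
t [0.57, 0, 0.02] 35 0 []
t [0.57, 0, 0.02] 25 0 []
twd [0.52, 0, 0.08] 35 0 []
twd [0.52, 0, 0.08] 25 0 []
tr [0.52, 0.1, 0.15] 35 0 []
```

```bash
cat > fit2.py <<'E'
from fitm import *
from h import get_obs
o=get_obs();D[-1]=(o['qpos'],o['tool_pos'],o['tool_rot'])
S=(1,-1,-1,-1,-1)
# free: v1x,v1z, v2x,v2y,v2z, v3x,v3z, v4(3), phi, small rot of C
C0=R.from_matrix(np.array([[0,0,1],[-1,0,0],[0,-1,0]]).astype(float))
old=np.load('k.npz')['p'];print(np.round(R.from_rotvec(old[13:16]).as_matrix(),3))
C0=R.from_matrix(np.round(R.from_rotvec(old[13:16]).as_matrix()))
def ex(u):return np.r_[u[0],0,u[1],u[2],u[3],u[4],u[5],0,u[6],u[7:10],u[10],(R.from_rotvec(u[11:14])*C0).as_rotvec()]
s=least_squares(lambda u:res(ex(u),S),np.r_[0,.204,0,0,.6,.464,0,.19,0,.373,0,0,0,0])
print(np.sqrt(2*s.cost/60),np.round(s.x,4));np.savez('k.npz',p=ex(s.x),S=S)
E
python3 fit2.py
python3 - <<'E'
from h import *
for n,p,l,y in(('cell2',[.573,.279,.012],35,0),('cell3',[.58,.185,.015],35,0),('t',[.57,0,.02],35,0),('twd',[.52,0,.08],35,0)):
    print(n,p,l,y,[(f,np.round(q,2).tolist()) for f,q in iks(p,rot(l,y),40)])
    print(ik(np.array(p),rot(l,y)*R.from_euler('z',180,degrees=True),[-.25,.35,-.95,-2.6,-.37,1.3]))
E
```

```text
[[ 0.001  0.003  1.   ]
 [-1.     0.     0.001]
 [-0.    -1.     0.003]]
0.0010443163378398958 [-3.600e-03  2.020e-01  2.200e-03 -4.000e-04  6.008e-01  4.619e-01
  8.000e-04  1.907e-01 -2.000e-03  3.766e-01 -3.200e-03  1.000e-03
 -2.900e-03  1.100e-03]
cell2 [0.573, 0.279, 0.012] 35 0 []
(array([ 0.12834884,  0.38849005, -0.76567033, -3.03      , -0.1746603 ,
        1.35618308]), np.float64(0.02886909687775294))
cell3 [0.58, 0.185, 0.015] 35 0 []
(array([-0.02497951,  0.36339144, -0.83734517, -3.03      , -0.23704132,
        1.48378377]), np.float64(0.0034158490891008112))
t [0.57, 0, 0.02] 35 0 []
(array([-1.66100165e-03,  3.01641754e-01, -5.79393188e-01, -1.58393554e+00,
       -1.77222839e-16,  1.54328437e-02]), np.float64(0.027858660271838465))
twd [0.52, 0, 0.08] 35 0 []
(array([-7.13628862e-03,  1.36397230e-01, -6.82335529e-01, -1.60041830e+00,
       -1.80331889e-28,  3.61369758e-02]), np.float64(0.050022389390058423))
```

```bash
cat > sol.py <<'E'
from h import *
from scipy.spatial.transform import Rotation as R
L0,L1,L2,LT,OF=.202,.6008,.4619,.3766,.1907
def arm(c,el):
    r=np.hypot(c[0],c[1]);z=c[2]-L0;d=np.hypot(r,z)
    if d>L1+L2: return None
    q1=np.arctan2(c[1],c[0]);g=np.arccos((L1**2+d*d-L2**2)/(2*L1*d));b=np.arctan2(r,z)
    q2=b-el*g;a=np.arctan2(-(z-L1*np.cos(q2)),r-L1*np.sin(q2));q3=q2-a
    f=np.array([np.cos(a)*np.cos(q1),np.cos(a)*np.sin(q1),-np.sin(a)]);return q1,q2,q3,a,f
def solve(p,r,lim=True):
    M=r.as_matrix();out=[]
    for el in(1,-1):
        prev=None
        for ps in np.linspace(0,2*np.pi,721):
            w=np.cos(ps)*M[:,0]+np.sin(ps)*M[:,1]   # q5 axis direction (+y of wrist)
            c=np.array(p)-LT*M[:,2]+OF*w
            s=arm(c,el)
            if s is None: prev=None;continue
            v=w@s[4]
            if prev is not None and prev*v<=0 and abs(v-prev)<.2:
                q1,q2,q3,a,f=s
                A=R.from_euler('z',q1)*R.from_euler('y',a)
                wl=A.inv().apply(w);q4=-np.arctan2(wl[2],wl[1])
                B=A*R.from_rotvec([-q4,0,0]);zl=B.inv().apply(M[:,2]);q5=-np.arctan2(-zl[2],zl[0])
                C=R.from_matrix(np.array([[0,0,1],[-1,0,0],[0,-1,0]]).astype(float))
                q6=-((B*R.from_rotvec([0,-q5,0])*C).inv()*r).as_rotvec()[2]
                for k4 in(0,-2*np.pi,2*np.pi):
                  for k6 in(0,np.pi,-np.pi,):
                    q=np.array([q1,q2,q3,q4+k4,q5,q6+k6])
                    ok=(q>=LO-.02).all() and (q<=HI+.02).all()
                    if ok or not lim and k4==0==k6: out.append((int(k6!=0),q))
            prev=v
    return out
E
python3 - <<'E'
from sol import *
o=get_obs()
print('now',[np.round(q,2).tolist() for f,q in solve(o['tool_pos'],R.from_quat(o['tool_rot']))])
for n,p in(('cell2',[.573,.279,.012]),('cell3',[.58,.185,.015]),('t',[.57,0,.02]),('twd',[.52,0,.08])):
  for l in(20,25,35,45):
    print(n,l,'OK',[np.round(q,2).tolist() for f,q in solve(p,rot(l))]); 
  print('  all',[np.round(q,2).tolist() for f,q in solve(p,rot(35),False)])
E
```

```text
now [[0.78, 0.07, -1.01, 1.49, -0.41, -0.59], [0.78, 0.07, -1.01, 1.49, -0.41, 2.56]]
cell2 20 OK []
cell2 25 OK []
cell2 35 OK []
cell2 45 OK []
  all [[0.39, 0.39, -0.43, -2.25, 0.29, -2.77], [0.27, 0.41, -0.93, 2.73, -0.4, -1.41], [0.42, 2.23, 4.2, -2.19, 2.85, -0.99], [0.97, 2.21, 3.6, 0.79, -2.41, 1.34]]
cell3 20 OK []
cell3 25 OK []
cell3 35 OK []
cell3 45 OK []
  all [[0.14, 0.34, -0.55, -2.34, 0.11, -2.48], [-0.02, 0.37, -0.87, -3.11, -0.28, -1.59], [-0.02, 2.12, 4.02, 3.12, 2.85, -1.58], [0.81, 2.19, 3.7, 0.76, -2.49, 1.51]]
t 20 OK []
t 25 OK []
t 35 OK []
t 45 OK [[-0.45, 0.36, -0.79, -2.34, -0.44, -1.99], [-0.45, 0.36, -0.79, -2.34, -0.44, 1.15]]
  all [[-0.45, 2.1, 3.87, 2.52, 2.7, -1.76], [-0.23, 2.18, 4.41, -2.01, -2.99, -0.25], [0.24, 2.18, 4.41, -1.12, 2.99, 0.26], [0.45, 2.1, 3.87, 0.63, -2.7, 1.77]]
twd 20 OK []
twd 25 OK []
twd 35 OK []
twd 45 OK []
  all [[-0.43, 1.91, 3.83, 2.3, 2.82, -2.02], [-0.52, 1.86, 4.39, -2.49, -2.64, -0.55], [0.53, 1.86, 4.39, -0.64, 2.64, 0.55], [0.43, 1.91, 3.82, 0.85, -2.82, 2.03]]sol.py:7: RuntimeWarning: invalid value encountered in arccos
  q1=np.arctan2(c[1],c[0]);g=np.arccos((L1**2+d*d-L2**2)/(2*L1*d));b=np.arctan2(r,z)
```

```bash
python3 -W ignore - <<'E'
from sol import *
def off(yaw,d): return d*np.cos(np.radians(yaw)),d*np.sin(np.radians(yaw))
def margin(q): return min((q-LO).min(),(HI-q).min())
def show(n,x,y,z,d,l,yaws):
    for yw in yaws:
        dx,dy=off(yw,d)
        b=[(margin(q),f,q) for f,q in solve([x+dx,y+dy,z],rot(l,yw))]
        if b: m,f,q=max(b,key=lambda t:t[0]);print(n,'lean',l,'yaw',yw,'m',round(m,2),f,np.round(q,2).tolist())
for n,x,y in(('cell2',.563,.279),('cell3',.575,.185)): show(n,x,y,.012,.0105,35,range(-90,181,15))
for l in(30,35,40,45,50):
    for z in(.016,.026): show('t z%.3f'%z,.562,0,z,.01,l,(-8,-4,0,4,8))
    show('twd',.51,0,.07,.01,l,(-8,0,8))
E
```

```text
cell2 lean 35 yaw -90 m 0.79 0 [0.95, 0.72, -0.23, 0.37, -1.17, -1.19]
cell2 lean 35 yaw -75 m 0.62 0 [0.99, 0.66, -0.4, 0.53, -1.02, -1.13]
cell2 lean 35 yaw -60 m 0.44 0 [1.0, 0.6, -0.58, 0.74, -0.85, -1.1]
cell2 lean 35 yaw -45 m 0.25 0 [0.95, 0.53, -0.77, 1.07, -0.7, -1.15]
cell2 lean 35 yaw -30 m 0.1 0 [0.79, 0.47, -0.92, 1.56, -0.59, -1.24]
cell2 lean 35 yaw 45 m 0.13 0 [0.62, 0.38, -0.49, -0.78, -0.13, 2.48]
cell2 lean 35 yaw 60 m 0.41 1 [0.46, 0.41, -0.38, -0.92, -0.41, -0.19]
cell2 lean 35 yaw 75 m 0.63 1 [0.39, 0.45, -0.29, -0.9, -0.63, 0.04]
cell2 lean 35 yaw 90 m 0.82 1 [0.36, 0.51, -0.19, -0.83, -0.82, 0.21]
cell2 lean 35 yaw 105 m 0.92 1 [0.36, 0.57, -0.1, -0.76, -0.99, 0.36]
cell2 lean 35 yaw 120 m 1.02 1 [0.37, 0.63, 0.0, -0.67, -1.15, 0.5]
cell2 lean 35 yaw 135 m 1.11 1 [0.41, 0.69, 0.09, -0.59, -1.28, 0.64]
cell2 lean 35 yaw 150 m 1.08 1 [0.45, 0.74, 0.17, -0.5, -1.4, 0.78]
cell2 lean 35 yaw 165 m 1.02 1 [0.51, 0.78, 0.23, -0.41, -1.49, 0.93]
cell2 lean 35 yaw 180 m 0.99 1 [0.57, 0.82, 0.26, -0.32, -1.55, 1.09]
cell3 lean 35 yaw -90 m 0.64 0 [0.85, 0.66, -0.38, 0.45
[... 2402 characters left out ...]
0.16 0 [-0.56, 0.47, -0.86, -2.35, -0.68, -1.8]
t z0.016 lean 50 yaw 8 m 0.23 0 [-0.54, 0.44, -0.79, -2.2, -0.63, -1.93]
t z0.026 lean 50 yaw -8 m -0.02 0 [-0.52, 0.49, -1.04, -2.75, -0.83, -1.59]
t z0.026 lean 50 yaw -4 m 0.04 0 [-0.55, 0.47, -0.98, -2.61, -0.76, -1.65]
t z0.026 lean 50 yaw 0 m 0.11 0 [-0.55, 0.44, -0.91, -2.47, -0.69, -1.75]
t z0.026 lean 50 yaw 4 m 0.18 0 [-0.54, 0.42, -0.84, -2.31, -0.64, -1.87]
t z0.026 lean 50 yaw 8 m 0.25 0 [-0.51, 0.4, -0.77, -2.16, -0.59, -2.01]
twd lean 50 yaw -8 m -0.02 0 [-0.57, 0.25, -1.04, -2.56, -0.62, -1.77]
twd lean 50 yaw 0 m 0.14 0 [-0.52, 0.2, -0.88, -2.21, -0.49, -2.09]
twd lean 50 yaw 8 m 0.24 0 [-0.45, 0.18, -0.78, -1.92, -0.47, -2.35]
```

```bash
python3 -W ignore - <<'E'
from sol import *
A=np.array([.5285,.2845,.1731]);B=np.array([.566,.269,.10])
for k,yw in zip(np.linspace(0,1,8),-75*np.linspace(0,1,8)):
    p=A+k*(B-A)+np.array([0,0,.03*np.sin(np.pi*k)]);b=solve(p,rot(35,yw));print(round(yw),np.round(p,3),[np.round(q,2).tolist() for f,q in b if f==0])
plan([(A+.5*(B-A)+[0,0,.03],rot(35,-37.5)),(B,rot(35,-75))])
E
```

```text
0 [0.528 0.284 0.173] [[0.75, 0.07, -1.02, 1.54, -0.4, -0.62]]
-11 [0.534 0.282 0.176] [[0.93, 0.12, -0.95, 1.23, -0.58, -0.63]]
-21 [0.539 0.28  0.176] [[1.02, 0.18, -0.85, 1.02, -0.72, -0.68]]
-32 [0.545 0.278 0.171] [[1.06, 0.24, -0.75, 0.88, -0.84, -0.74]]
-43 [0.55  0.276 0.161] [[1.07, 0.32, -0.64, 0.76, -0.93, -0.81]]
-54 [0.555 0.273 0.144] [[1.05, 0.4, -0.54, 0.66, -1.02, -0.88]]
-64 [0.561 0.271 0.123] [[1.03, 0.48, -0.44, 0.57, -1.1, -0.96]]
-75 [0.566 0.269 0.1  ] [[1.0, 0.56, -0.33, 0.48, -1.17, -1.04]]
[0.0234, 0.0154, 0.0322] [-0.0588, 0.0009, 0.086]
[-0.0213, 0.0303, 0.1631] [-0.1183, 0.0005, 0.1715]
```

>>> step_arm(
  steps=[
    [[0.2,0.006,0.004,0.008,-0.0147,0,0.0215],[0.2,0.012,0.008,0.016,-0.0294,0,0.043],[0.2,0.018,0.012,0.024,-0.044,0,0.0645],[0.2,0.0234,0.0154,0.032,-0.0588,0,0.086],[0.2,0.0234,0.0154,0.032,-0.073,0,0.106]],
  ],
)

```text
time_s: 10.55
tool_pos: [0.5469, 0.2744, 0.1661]
tool_rot: [0.877, -0.377, 0.273, 0.121]
ft_force: [0.4, -0.4, 1.5]
finger_gap: 0.0289
finger_force: 59.6
```

```bash
python3 -W ignore - <<'E'
from sol import *
state()
plan([([.566,.269,.10],rot(35,-75)),([.566,.269,.025],rot(35,-75))])
E
```

```text
t 10.55 p [0.5469 0.2744 0.1661] gap 0.0289 F [ 0.4 -0.4  1.5] z [ 0.388 -0.418 -0.822] y [-0.728 -0.686  0.006] q [ 1.07  0.33 -0.6   0.7  -0.99 -0.81]
[-0.0472, -0.0211, 0.1279] [-0.0442, 0.0005, 0.065]
[-0.1326, -0.022, 0.2512] [-0.0442, 0.0005, 0.065]
```

>>> step_arm(
  steps=[
    [[0.2,-0.016,-0.007,0.043,-0.015,0,0.022],[0.2,-0.032,-0.014,0.085,-0.03,0,0.044],[0.2,-0.047,-0.021,0.128,-0.044,0,0.065],[0.2,-0.09,-0.0215,0.19,-0.044,0,0.065],[0.2,-0.1326,-0.022,0.251,-0.044,0,0.065]],
  ],
)

```text
time_s: 11.18
tool_pos: [0.5669, 0.2688, 0.0238]
tool_rot: [0.758, -0.579, 0.238, 0.181]
ft_force: [0.6, -0.4, -1.0]
finger_gap: 0.029
finger_force: 59.6
```

```bash
python3 -W ignore - <<'E'
from sol import *
import cv2
state(); c=camera('wrist'); cv2.imwrite('pics/w7.png',c['pixels'])
for t in('cell2','loupe_a','cup_a'):print(t,[(round(r['confidence'],2),np.round(r['position'],3)) for r in pinpoint(t,'wrist')[:4]])
plan([([.566,.269,.0115],rot(35,-75))])
E
```

```text
t 11.18 p [0.5669 0.2688 0.0238] gap 0.029 F [ 0.6 -0.4 -1. ] z [ 0.151 -0.55  -0.821] y [-0.965 -0.263 -0.001] q [ 0.99  0.64 -0.4   0.52 -1.03 -1.11]
cell2 [(0.92, array([0.573, 0.187, 0.003]))]
loupe_a []
cup_a [(0.63, array([0.563, 0.273, 0.022]))]
[-0.0179, 0.0012, 0.0228] [-0.0006, 0.0004, 0.0007]
```

View pics/w7.png

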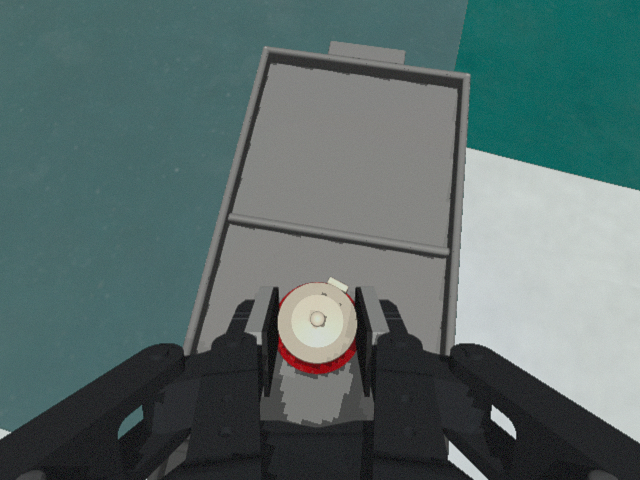

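The cup (px 317,322) is upright over the middle compartment, well inside the ridge and rims. Lowering it gently and releasing.

>>> step_arm(
  steps=[
    [[0.2,-0.009,0.001,0.011,0,0,0],[0.2,-0.015,0.001,0.019,0,0,0],[0.2,-0.0183,0.001,0.0233,0,0,0],[0.2,-0.019,0.001,0.0245,0,0,0],[0.2,-0.019,0.001,0.0245,0,0,0]],
  ],
)

```text
time_s: 12.0
tool_pos: [0.5662, 0.2692, 0.0112]
tool_rot: [0.758, -0.579, 0.238, 0.18]
ft_force: [0.2, -0.1, -0.2]
finger_gap: 0.0289
finger_force: 59.7
```

>>> step_arm(
  steps=[
    [[0.35,0,0,0,0,0,0],[0.55,0,0,0,0,0,0],[0.6,0,0,0,0,0,0],[0.6,0,0,-0.03,0,0,0],[0.6,0,0,-0.12,0,0,0]],
  ],
)

```text
time_s: 12.62
tool_pos: [0.5562, 0.3008, 0.0601]
tool_rot: [0.758, -0.579, 0.238, 0.183]
ft_force: [0.4, 1.3, 0.8]
finger_gap: 0.0511
finger_force: 0.0
```

```bash
python3 -W ignore - <<'E'
from sol import *
import cv2
state(); c=camera('wrist'); cv2.imwrite('pics/w8.png',c['pixels'])
for t in('loupe_a','cup_a'):print(t,[(round(r['confidence'],2),np.round(r['position'],3)) for r in pinpoint(t,'wrist')[:4]])
# tester: edges seen from first wrist view -> ray of top corners using crop coords /4 + offset
import cv2
c['pixels']=cv2.imread('pics/w1.png')
class O(dict):pass
o={'tool_pos':np.array([.4596,-.1392,.2498]),'tool_rot':np.array([.954,0,.3,0])}
for uv in((130,45),(280,45),(245,282),(103,275)): print('top',ray(c,o,(120+uv[0]/4,200+uv[1]/4),.048))
for uv in((150,323),(300,323)): print('bot',ray(c,o,(120+uv[0]/4,200+uv[1]/4),.006))
E
```

```text
t 12.62 p [0.5562 0.3008 0.0601] gap 0.0511 F [0.4 1.3 0.8] z [ 0.15  -0.553 -0.82 ] y [-0.965 -0.263  0.001] q [ 1.03  0.62 -0.32  0.47 -1.13 -1.08]
loupe_a []
cup_a [(0.63, array([0.562, 0.274, 0.005]))]
top [0.58527349 0.01914229 0.048     ]
top [ 0.58521567 -0.01685444  0.048     ]
top [ 0.52675579 -0.01477988  0.048     ]
top [0.52844829 0.01784211 0.048     ]
bot [0.5268462  0.02256664 0.006     ]
bot [ 0.52679075 -0.01534392  0.006     ]
```

Cup placed: the detector reports it at (0.562, 0.274, 0.005), standing. Lean 35 is unreachable at the tester (y≈0), so I'll check a path with about 45-50 degrees of lean and the hand half-turned.

```bash
cat > path.py <<'E'
from sol import *
def run(W,q,n=6,v=True):
    """W: (pos,lean signed,heading); continuous IK; returns worst err, margin, max joint step"""
    we=0;wm=9
    for a,b in zip(W[:-1],W[1:]):
        for k in range(1,n+1):
            u=k/n;p=np.array(a[0])*(1-u)+np.array(b[0])*u;l=a[1]*(1-u)+b[1]*u;h=a[2]*(1-u)+b[2]*u
            q2,e=ik(p,rot(l,h),q);dj=np.abs(q2-q).max();q=q2;we=max(we,e);m=min((q-LO).min(),(HI-q).min());wm=min(wm,m)
        if v: print(np.round(p,3),round(l),round(h),'q',np.round(q,2),'e',round(e,4),'m',round(m,2),'dj',round(dj,2))
    return we,wm,q
E
python3 -W ignore - <<'E'
from path import *
for L in(45,48,51):
    z=np.array([np.sin(np.radians(L)),0,-np.cos(np.radians(L))]);G=np.array([.551,.002,.031])+.019*z;pre=G-.09*z
    print('L',L,G,pre)
    W=[([.5562,.3008,.0601],35,-75),([.54,.28,.20],15,-85),([.54,.2,.25],-10,-110),([.53,.1,.25],-35,-120),([.51,.05,.2],-L,-140),(pre,-L,-180),(G,-L,-180)]
    r=run(W,[1.03,.62,-.32,.47,-1.13,-1.08]);print(r[:2])
    print('out');q=r[2]
    W=[(G,-L,-180),(G+[-.005,0,.008],-L,-180),(G+[-.045,0,.03],-L,-180),(G+[-.05,0,.10],-L,-165),([.52,.08,.14],-L,-140),([.56,.16,.12],-L,-115),([.575,.19,.03],-L,-110)]
    print(run(W,q)[:2])
E
```

```text
L 45 [0.56443503 0.002      0.01756497] [0.50079542 0.002      0.08120458]
[0.54 0.28 0.2 ] 15 -85 q [ 0.91  0.35 -0.18  0.19 -1.25 -0.9 ] e 0.0 m 0.84 dj 0.04
[0.54 0.2  0.25] -10 -110 q [ 0.62  0.12 -0.23 -0.11 -1.08 -0.93] e 0.0 m 0.79 dj 0.05
[0.53 0.1  0.25] -35 -120 q [ 0.18 -0.01 -0.33 -0.58 -0.92 -0.42] e 0.0 m 0.69 dj 0.12
[0.51 0.05 0.2 ] -45 -140 q [ 0.02 -0.08 -0.54 -0.85 -0.63 -0.3 ] e 0.0 m 0.48 dj 0.06
[0.501 0.002 0.081] -45 -180 q [-0.    0.06 -0.72 -1.59 -0.    0.02] e 0.0042 m 0.0 dj 0.32
[0.564 0.002 0.018] -45 -180 q [-0.45  0.36 -0.81 -2.35 -0.45  1.16] e 0.0 m 0.21 dj 0.1
(np.float64(0.011913427625978861), np.float64(2.2021374320954114e-17))
out
[0.559 0.002 0.026] -45 -180 q [-0.43  0.33 -0.79 -2.3  -0.41  1.09] e 0.0 m 0.23 dj 0.01
[0.519 0.002 0.048] -45 -180 q [-0.38  0.2  -0.79 -2.11 -0.31  0.84] e 0.0 m 0.23 dj 0.05
[0.514 0.002 0.118] -45 -165 q [ 0.27 -0.   -0.79 -0.79 -0.   -0.78] e 0.0024 m 0.0 dj 0.15
[0.52 0.08 0.14] -45 -140 q [ 0.03  0.04 -0.56 -1.02 -0.54 -0.11] e 0.0 m 0.46 dj 0.06
[0.56 0.16 0.12] -45 -115 q [ 0.05  0.26 -0.35 -1.01 -0.83  0.18
[... 2036 characters left out ...]
7] e 0.0 m 0.07 dj 0.04
(np.float64(3.459747710460189e-08), np.float64(0.056604710195258034))
out
[0.561 0.002 0.027] -51 -180 q [-0.58  0.45 -0.95 -2.47 -0.75  1.43] e 0.0 m 0.07 dj 0.01
[0.521 0.002 0.049] -51 -180 q [-0.62  0.34 -0.98 -2.35 -0.69  1.33] e 0.0 m 0.04 dj 0.02
[0.516 0.002 0.119] -51 -165 q [-0.24  0.03 -0.68 -1.49 -0.38  0.24] e 0.0 m 0.34 dj 0.13
[0.52 0.08 0.14] -51 -140 q [-0.15  0.08 -0.57 -1.25 -0.66  0.23] e 0.0 m 0.45 dj 0.05
[0.56 0.16 0.12] -51 -115 q [-0.06  0.3  -0.35 -1.14 -0.92  0.37] e 0.0 m 0.67 dj 0.04
[0.575 0.19  0.03 ] -51 -110 q [-0.04  0.51 -0.31 -1.23 -0.9   0.58] e 0.0 m 0.71 dj 0.03
(np.float64(6.841602878313746e-09), np.float64(0.04252615490277689))
```

```bash
python3 -W ignore - <<'E'
from path import *
L=48;q0=[0,.48,-.31,-1.17,-.86,.5]
for h in range(-110,-185,-10):
    # tester box centre at cell centre (.575,.185); TCP offset ~ .0145 along lean dir from box centre + 
    d=.0075*np.array([-np.cos(np.radians(h)),-np.sin(np.radians(h)),0])
    P=np.array([.575,.185,.0185])+d
    e,m,q0=run([(P,-L,h+10),(P,-L,h)],q0,4,False);e2,m2,_=run([(P,-L,h),(P+[-.02,0,.1],-L,h)],q0,4,False)
    print(h,'yaw',h+180,'e',round(e,4),'m',round(m,2),'q',np.round(q0,2),'up e',round(e2,4),round(m2,2))
E
```

```text
-110 yaw 70 e 0.0 m 0.71 q [ 0.    0.5  -0.31 -1.19 -0.85  0.52] up e 0.0 0.7
-120 yaw 60 e 0.0 m 0.64 q [-0.    0.46 -0.38 -1.31 -0.73  0.52] up e 0.0 0.62
-130 yaw 50 e 0.0 m 0.57 q [-0.    0.43 -0.45 -1.46 -0.61  0.54] up e 0.0 0.56
-140 yaw 40 e 0.0 m 0.51 q [-0.01  0.4  -0.51 -1.65 -0.51  0.61] up e 0.0 0.37
-150 yaw 30 e 0.0 m 0.43 q [-0.05  0.4  -0.59 -1.93 -0.45  0.8 ] up e 0.0 0.08
-160 yaw 20 e 0.0 m 0.28 q [-0.13  0.42 -0.74 -2.34 -0.5   1.17] up e 0.0118 0.0
-170 yaw 10 e 0.0 m 0.1 q [-0.13  0.46 -0.92 -2.76 -0.65  1.48] up e 0.0033 0.04
-180 yaw 0 e 0.0094 m 0.0 q [-0.06  0.48 -1.01 -3.03 -0.75  1.53] up e 0.0082 0.0
```

```bash
cat >> path.py <<'E'
def emit(W,ns,hand):
    """ns rows per segment; prints calls of 5 rows, each relative to the previous call's end"""
    T=[]
    for a,b,n in zip(W[:-1],W[1:],ns):
        for k in range(1,n+1):
            u=k/n;T.append((np.array(a[0])*(1-u)+np.array(b[0])*u,rot(a[1]*(1-u)+b[1]*u,a[2]*(1-u)+b[2]*u)))
    while len(T)%5:T.append(T[-1])
    o=get_obs();s=(o['tool_pos'],R.from_quat(o['tool_rot']))
    for i in range(0,len(T),5):
        print([[hand]+np.round(s[0+1].inv().apply(p-s[0])/.5,3).tolist()+np.round((s[1].inv()*r).as_rotvec()/2/np.pi,4).tolist() for p,r in T[i:i+5]]);s=T[i+4]
E
python3 -W ignore - <<'E'
from path import *
o=get_obs();W=[(o['tool_pos'],35,-75),([.54,.28,.20],15,-85),([.54,.2,.25],-10,-110),([.53,.1,.25],-35,-120),([.50,.04,.2],-48,-145)]
print(run(W,o['qpos'],6)[:2])
emit(W,(3,4,4,4),1)
E
```

```text
[0.54 0.28 0.2 ] 15 -85 q [ 0.91  0.35 -0.18  0.19 -1.25 -0.9 ] e 0.0 m 0.84 dj 0.04
[0.54 0.2  0.25] -10 -110 q [ 0.62  0.12 -0.23 -0.11 -1.08 -0.93] e 0.0 m 0.79 dj 0.05
[0.53 0.1  0.25] -35 -120 q [ 0.18 -0.01 -0.33 -0.58 -0.92 -0.42] e 0.0 m 0.69 dj 0.12
[0.5  0.04 0.2 ] -48 -145 q [-0.02 -0.11 -0.59 -0.94 -0.58 -0.26] e 0.0 m 0.43 dj 0.08
(np.float64(3.4596418175926376e-08), np.float64(0.43123034057407195))
[[1, 0.063, 0.015, -0.068, -0.0064, -0.0173, 0.0084], [1, 0.126, 0.031, -0.136, -0.0102, -0.0358, 0.0169], [1, 0.188, 0.046, -0.204, -0.0132, -0.0542, 0.026], [1, 0.234, 0.056, -0.202, -0.0182, -0.0711, 0.043], [1, 0.28, 0.067, -0.201, -0.0215, -0.0877, 0.0608]]
[[1, 0.041, -0.005, -0.023, 0.0002, -0.0173, 0.0174], [1, 0.081, -0.01, -0.046, 0.0023, -0.0346, 0.0347], [1, 0.132, -0.012, -0.044, 0.005, -0.0518, 0.0416], [1, 0.182, -0.014, -0.042, 0.0085, -0.0689, 0.0483], [1, 0.232, -0.015, -0.04, 0.0128, -0.0859, 0.0548]]
[[1, 0.041, -0.019, -0.022, 0.0037, -0.0174, 0.0059], [1, 0.082, -0.019, -0.017, 0.0134, -0.0263, 0.0203], [1, 0.124, -0.02, -0.011, 0.024, -0.0352, 0.0341], [1, 0.165, -0.02, -0.005, 0.0354, -0.0439, 0.0474], [1, 0.207, -0.021, 0.001, 0.0476, -0.0524, 0.0602]]
```

>>> step_arm(
  steps=[
    [[0.7,0.063,0.015,-0.068,-0.0064,-0.0173,0.0084],[0.8,0.126,0.031,-0.136,-0.0102,-0.0358,0.0169],[0.8,0.188,0.046,-0.204,-0.0132,-0.0542,0.026],[0.8,0.234,0.056,-0.202,-0.0182,-0.0711,0.043],[0.8,0.28,0.067,-0.201,-0.0215,-0.0877,0.0608]],
  ],
)

```text
time_s: 13.4
tool_pos: [0.5394, 0.2373, 0.2237]
tool_rot: [-0.657, 0.753, -0.014, -0.017]
ft_force: [0.2, 0.1, -0.4]
finger_gap: 0.0687
finger_force: 0.0
```

>>> step_arm(
  steps=[
    [[0.8,0.041,-0.005,-0.023,0,-0.0173,0.0174],[0.8,0.081,-0.01,-0.046,0.0023,-0.0346,0.0347],[0.8,0.132,-0.012,-0.044,0.005,-0.0518,0.0416],[0.8,0.182,-0.014,-0.042,0.0085,-0.0689,0.0483],[0.8,0.232,-0.015,-0.04,0.0128,-0.0859,0.0548]],
  ],
)

```text
time_s: 14.02
tool_pos: [0.5312, 0.122, 0.2486]
tool_rot: [-0.501, 0.829, 0.128, 0.212]
ft_force: [0.2, -0.0, -0.5]
finger_gap: 0.0685
finger_force: 0.0
```

>>> step_arm(
  steps=[
    [[0.8,0.041,-0.019,-0.022,0.0037,-0.0174,0.0059],[0.8,0.082,-0.019,-0.017,0.0134,-0.0263,0.0203],[0.8,0.124,-0.02,-0.011,0.024,-0.0352,0.0341],[0.8,0.165,-0.02,-0.005,0.0354,-0.0439,0.0474],[0.8,0.207,-0.021,0.001,0.0476,-0.0524,0.0602]],
  ],
)

```text
time_s: 14.65
tool_pos: [0.4981, 0.0369, 0.1981]
tool_rot: [-0.273, 0.873, 0.12, 0.387]
ft_force: [0.2, 0.1, -1.0]
finger_gap: 0.068
finger_force: 0.0
```

```bash
python3 -W ignore - <<'E'
from path import *
import cv2
state();o=get_obs()
c=camera('top');cv2.imwrite('pics/top2.png',c['pixels'])
print([(t,[(round(r['confidence'],2),np.round(r['position'],3).tolist()) for r in pinpoint(t,'top')[:4]]) for t in('cup_a','loupe_a','tester')])
L=48;W=[(o['tool_pos'],-48,-145),([.497,.015,.12],-L,-165),([.4982,.002,.0785],-L,-180)]
print(run(W,o['qpos'],6)[:2]);emit(W,(5,5),.8)
E
```

```text
t 14.65 p [0.4981 0.0369 0.1981] gap 0.068 F [ 0.2  0.1 -1. ] z [ 0.61   0.42  -0.672] y [-0.569  0.822 -0.002] q [-0.02 -0.12 -0.59 -0.93 -0.57 -0.28]
[('cup_a', [(0.58, [0.565, -0.176, 0.009]), (0.46, [0.56, 0.278, 0.008]), (0.43, [0.41, 0.262, 0.003])]), ('loupe_a', [(0.63, [0.565, -0.092, 0.008]), (0.58, [0.551, 0.372, 0.01])]), ('tester', [(0.94, [0.555, -0.005, 0.006])])]
[0.497 0.015 0.12 ] -48 -165 q [ 0.05 -0.03 -0.72 -1.21 -0.17 -0.22] e 0.0 m 0.17 dj 0.11
[0.498 0.002 0.078] -48 -180 q [-0.37  0.09 -0.82 -2.01 -0.3   0.71] e 0.0 m 0.2 dj 0.22
(np.float64(8.782750920215385e-08), np.float64(0.13098488168060948))
[[0.8, 0.028, -0.006, 0.017, 0.0078, -0.0009, 0.0075], [0.8, 0.055, -0.013, 0.034, 0.016, -0.0009, 0.0149], [0.8, 0.082, -0.02, 0.051, 0.0242, -0.0009, 0.0224], [0.8, 0.108, -0.027, 0.068, 0.0325, -0.0008, 0.0298], [0.8, 0.135, -0.034, 0.085, 0.0407, -0.0008, 0.0373]]
[[0.8, 0.013, -0.005, 0.01, 0.0062, -0.0, 0.0056], [0.8, 0.026, -0.01, 0.021, 0.0124, -0.0, 0.0112], [0.8, 0.039, -0.015, 0.031, 0.0186, 0.0, 0.0167], [0.8, 0.052, -0.021, 0.042, 0.0248, 0.0, 0.0223], [0.8, 0.065, -0.026, 0.052, 0.031, -0.0, 0.0279]]
```

>>> step_arm(
  steps=[
    [[0.8,0.028,-0.006,0.017,0.0078,0,0.0075],[0.8,0.055,-0.013,0.034,0.016,0,0.015],[0.8,0.082,-0.02,0.051,0.0242,0,0.0224],[0.8,0.108,-0.027,0.068,0.0325,0,0.0298],[0.8,0.135,-0.034,0.085,0.0407,0,0.0373]],
  ],
)

```text
time_s: 15.48
tool_pos: [0.4981, 0.0166, 0.1202]
tool_rot: [-0.12, 0.906, 0.053, 0.401]
ft_force: [-0.7, 0.7, -0.3]
finger_gap: 0.0682
finger_force: 0.0
```

>>> step_arm(
  steps=[
    [[0.8,0.013,-0.005,0.01,0.0062,0,0.0056],[0.8,0.026,-0.01,0.021,0.0124,0,0.0112],[0.8,0.039,-0.015,0.031,0.0186,0,0.0167],[0.8,0.052,-0.021,0.042,0.0248,0,0.0223],[0.8,0.065,-0.026,0.052,0.031,0,0.0279]],
  ],
)

```text
time_s: 16.1
tool_pos: [0.4876, 0.0103, 0.0767]
tool_rot: [-0.021, 0.918, 0.011, 0.395]
ft_force: [-2.2, 1.1, -1.4]
finger_gap: 0.0682
finger_force: 0.0
```

```bash
python3 -W ignore - <<'E'
from path import *
import cv2
state();o=get_obs()
c=camera('wrist');im=c['pixels']
print([(round(r['confidence'],2),np.round(r['position'],4).tolist()) for r in pinpoint('tester','wrist')[:2]],[(round(r['confidence'],2),np.round(r['position'],4).tolist()) for r in spot_in('tester','wrist')[:2]])
cv2.imwrite('pics/w9.png',np.clip(im*1.5,0,255).astype(np.uint8))
E
```

```text
t 16.1 p [0.4876 0.0103 0.0767] gap 0.0682 F [-2.2  1.1 -1.4] z [ 0.726  0.037 -0.687] y [-0.047  0.999  0.005] q [-0.21  0.05 -0.76 -1.79 -0.2   0.4 ]
[(0.87, [0.5583, -0.0019, 0.0059])] [(0.71, [0.5268, 0.0004, 0.0383])]
```

View pics/w9.png

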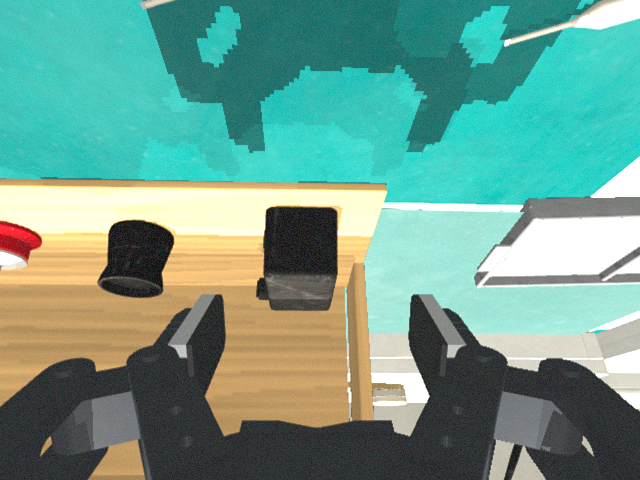

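Enhanced wrist view (camera upside down now): the tester at px (301,245) stands square between the fingers, and its thin fitting is on the -y side near the top and rear (px 262,289). The driver and tray corner at right are clear. I'll compute where the fitting and side edges lie.

```bash
python3 -W ignore - <<'E'
from path import *
o=get_obs();c=camera('wrist')
f=240/np.tan(np.radians(c['vfov']/2));H=c['hand_eye'];r=R.from_quat(o['tool_rot'])
def cut(uv,ax,v):
    d=r.apply(H[:3,:3]@np.array([(uv[0]-c['cx'])/f,(uv[1]-c['cy'])/f,1]));p=o['tool_pos']+r.apply(H[:3,3]);return np.round(p+d*(v-p[ax])/d[ax],4)
for uv in((266,209),(336,209),(266,273),(338,276)):print('front',cut(uv,0,.527))
for uv in((272,310),(332,309)):print('rear top',cut(uv,2,.048))
for uv in((258,279),(258,299)):print('fit',cut(uv,1,-.024))
L=48;z=np.array([np.sin(np.radians(L)),0,-np.cos(np.radians(L))]);y0=.0015
G=np.array([.550,y0,.030])+.019*z
W=[(o['tool_pos'],-44,-183),(G-.085*z,-L,-180),(G-.03*z,-L,-180),(G,-L,-180)]
print(run(W,o['qpos'],6)[:2]);emit(W,(5,3,2),.8)
E
```

```text
front [ 0.527  -0.0186  0.0056]
front [0.527  0.0202 0.005 ]
front [ 0.527  -0.0166  0.0437]
front [0.527  0.0201 0.045 ]
rear top [ 0.5752 -0.0162  0.048 ]
rear top [0.5726 0.0203 0.048 ]
fit [ 0.5585 -0.024   0.0345]
fit [ 0.5653 -0.024   0.0445]
[0.501 0.002 0.074] -48 -180 q [-0.4   0.11 -0.83 -2.05 -0.33  0.78] e 0.0 m 0.19 dj 0.06
[0.542 0.002 0.037] -48 -180 q [-0.52  0.32 -0.89 -2.34 -0.55  1.22] e 0.0 m 0.13 dj 0.05
[0.564 0.002 0.017] -48 -180 q [-0.53  0.42 -0.89 -2.44 -0.63  1.35] e 0.0 m 0.13 dj 0.02
(np.float64(0.0013054806186073265), np.float64(0.0038121527653720575))
[[0.8, -0.003, -0.004, 0.005, 0.0103, 0.0044, 0.0086], [0.8, -0.007, -0.007, 0.009, 0.0092, 0.0022, 0.0074], [0.8, -0.011, -0.009, 0.014, 0.008, -0.0, 0.0062], [0.8, -0.015, -0.012, 0.019, 0.0069, -0.0023, 0.005], [0.8, -0.019, -0.015, 0.023, 0.0057, -0.0045, 0.0038]]
[[0.8, -0.0, -0.0, 0.037, 0.0, 0.0, 0.0], [0.8, 0.0, -0.0, 0.073, 0.0, 0.0, 0.0], [0.8, -0.0, -0.0, 0.11, 0.0, 0.0, 0.0], [0.8, -0.0, -0.0, 0.14, 0.0, 0.0, 0.0], [0.8, -0.0, -0.0, 0.17, 0.0, 0.0, 0.0]]
```

The fitting sits at about x 0.556-0.566, z 0.034-0.045. I'll grip lower and nearer the front so the pads stay clear of it.

>>> step_arm(
  steps=[
    [[0.8,-0.002,-0.003,0.005,0.001,-0.001,0.001],[0.8,-0.004,-0.007,0.01,0.002,-0.002,0.002],[0.8,-0.007,-0.011,0.016,0.004,-0.003,0.003],[0.8,-0.01,-0.015,0.023,0.0057,-0.0045,0.0038],[0.8,-0.01,-0.015,0.023,0.0057,-0.0045,0.0038]],
  ],
)

```text
time_s: 16.92
tool_pos: [0.4971, 0.0035, 0.0708]
tool_rot: [-0.002, 0.914, 0.001, 0.407]
ft_force: [0.4, 0.4, 0.4]
finger_gap: 0.0685
finger_force: 0.0
```

```bash
python3 -W ignore - <<'E'
from path import *
state();o=get_obs()
L=48;z=np.array([np.sin(np.radians(L)),0,-np.cos(np.radians(L))])
G=np.array([.547,.0015,.0265])+.019*z
plan([(G-.085*z,rot(-L,-180)),(G-.03*z,rot(-L,-180)),(G,rot(-L,-180))])
E
```

```text
t 16.93 p [0.4971 0.0035 0.0708] gap 0.0685 F [0.4 0.4 0.4] z [ 0.743  0.003 -0.669] y [-0.003  1.     0.   ] q [-0.42  0.12 -0.84 -2.07 -0.35  0.82]
[-0.001, -0.0039, 0.0014] [0.0005, -0.0001, 0.0003]
[-0.0011, -0.0042, 0.1114] [0.0005, -0.0001, 0.0003]
[-0.0011, -0.0044, 0.1714] [0.0005, -0.0001, 0.0003]
```

>>> step_arm(
  steps=[
    [[0.8,-0.001,-0.004,0.02,0.0005,0,0.0003],[0.8,-0.001,-0.004,0.06,0.0005,0,0.0003],[0.8,-0.001,-0.004,0.11,0.0005,0,0.0003],[0.8,-0.001,-0.0044,0.15,0.0005,0,0.0003],[0.8,-0.001,-0.0044,0.1714,0.0005,0,0.0003]],
  ],
)

```text
time_s: 17.55
tool_pos: [0.5616, 0.0024, 0.0132]
tool_rot: [-0.0, 0.914, 0.001, 0.406]
ft_force: [-0.8, -0.3, -0.6]
finger_gap: 0.0681
finger_force: 0.0
```

```bash
python3 -W ignore - <<'E'
from path import *
state();plan([([.5611,.0015,.0138],rot(-48,-180))])
E
```

```text
t 17.55 p [0.5616 0.0024 0.0132] gap 0.0681 F [-0.8 -0.3 -0.6] z [ 0.743  0.002 -0.67 ] y [-0.001  1.     0.001] q [-0.54  0.44 -0.9  -2.46 -0.65  1.38]
[-0.0002, -0.0019, -0.0016] [0.0003, -0.0001, 0.0]
```

Pose good; closing.

>>> step_arm(
  steps=[
    [[0.65,0,-0.001,-0.001,0,0,0],[0.55,0,-0.001,-0.001,0,0,0],[0.3,0,-0.001,-0.001,0,0,0],[0.3,0,-0.001,-0.001,0,0,0],[0.3,0,-0.001,-0.001,0,0,0]],
  ],
)

```text
time_s: 18.18
tool_pos: [0.5611, 0.0006, 0.0156]
tool_rot: [-0.0, 0.913, -0.001, 0.408]
ft_force: [-3.6, 2.1, 7.8]
finger_gap: 0.0396
finger_force: 60.8
```

```bash
python3 -W ignore - <<'E'
from path import *
state();o=get_obs();L=48;G=o['tool_pos']
W=[(G,-L,-180),(G+[-.004,0,.01],-L,-180),(G+[-.044,0,.035],-L,-180),(G+[-.05,0,.10],-L,-165),([.52,.08,.14],-L,-150),([.565,.165,.11],-L,-145)]
print(run(W,o['qpos'])[:2]);emit(W,(2,3,5,5,5),.3)
E
```

```text
t 18.18 p [0.5611 0.0006 0.0156] gap 0.0396 F [-3.6  2.1  7.8] z [ 0.745 -0.002 -0.667] y [ 0.001  1.    -0.002] q [-0.55  0.44 -0.91 -2.45 -0.65  1.38]
[0.557 0.001 0.026] -48 -180 q [-0.53  0.38 -0.89 -2.4  -0.59  1.3 ] e 0.0 m 0.13 dj 0.01
[0.517 0.001 0.051] -48 -180 q [-0.52  0.24 -0.89 -2.25 -0.49  1.1 ] e 0.0 m 0.13 dj 0.04
[0.511 0.001 0.116] -48 -165 q [-0.07  0.01 -0.68 -1.29 -0.25 -0.07] e 0.0 m 0.25 dj 0.11
[0.52 0.08 0.14] -48 -150 q [ 0.08 -0.   -0.63 -1.13 -0.36 -0.16] e 0.0 m 0.36 dj 0.02
[0.565 0.165 0.11 ] -48 -145 q [ 0.18  0.15 -0.54 -1.28 -0.33 -0.01] e 0.0 m 0.33 dj 0.02
(np.float64(1.7899373208561412e-08), np.float64(0.12057884523707141))
[[0.3, -0.005, -0.0, -0.01, -0.0003, 0.0004, 0.0002], [0.3, -0.01, -0.0, -0.019, -0.0003, 0.0004, 0.0002], [0.3, -0.004, -0.0, -0.05, -0.0003, 0.0004, 0.0002], [0.3, 0.001, -0.0, -0.081, -0.0003, 0.0004, 0.0002], [0.3, 0.007, -0.0, -0.112, -0.0003, 0.0004, 0.0002]]
[[0.3, -0.018, 0.0, -0.019, -0.0062, -0.0, -0.0056], [0.3, -0.035, 0.0, -0.038, -0.0124, 0.0, -0.0112], [0.3, -0.053, 0.0, -0.058, -0.0186, -0.0, -0.0167], [0.3, -0.071, 0.0, -0.077, -0.0248, 0.0, -0.0223], [0.3, -0.089, 0.0, -0.096, -0.031, 0.0, -0.0279]]
[[0.3, -0.015, 0.03, 0.002, -0.0062, -0.0, -0.0056], [0.3, -0.03, 0.059, 0.004, -0.0124, 0.0, -0.0112], [0.3, -0.045, 0.089, 0.006, -0.0186, -0.0, -0.0167], [0.3, -0.06, 0.119, 0.009, -0.0248, 0.0, -0.0223], [0.3, -0.075, 0.149, 0.011, -0.031, 0.0, -0.0279]]
[[0.3, -0.013, 0.02, 0.032, -0.0021, -0.0, -0.0019], [0.3, -0.026, 0.041, 0.064, -0.0041, -0.0, -0.0037], [0.3, -0.039, 0.061, 0.097, -0.0062, 0.0, -0.0056], [0.3, -0.052, 0.082, 0.129, -0.0083, -0.0, -0.0074], [0.3, -0.064, 0.102, 0.161, -0.0103, 0.0, -0.0093]]
```

>>> step_arm(
  steps=[
    [[0.3,-0.005,0,-0.01,0,0,0],[0.3,-0.01,0,-0.019,0,0,0],[0.3,-0.004,0,-0.05,0,0,0],[0.3,0.001,0,-0.081,0,0,0],[0.3,0.007,0,-0.112,0,0,0]],
  ],
)

```text
time_s: 18.8
tool_pos: [0.5166, -0.0003, 0.0498]
tool_rot: [0.001, 0.913, -0.002, 0.407]
ft_force: [0.4, -1.1, -1.1]
finger_gap: 0.0392
finger_force: 60.4
```

```bash
python3 -W ignore - <<'E'
from path import *
state();o=get_obs();L=48
camera('wrist');print([(round(r['confidence'],2),np.round(r['position'],4).tolist()) for r in pinpoint('tester','wrist')[:2]])
W=[(o['tool_pos'],-L,-180),([.511,.001,.116],-L,-165),([.52,.08,.14],-L,-150),([.565,.165,.11],-L,-145)]
print(run(W,o['qpos'])[:2]);emit(W,(5,5,5),.3)
E
```

```text
t 18.8 p [ 5.166e-01 -3.000e-04  4.980e-02] gap 0.0392 F [ 0.4 -1.1 -1.1] z [ 0.743 -0.004 -0.669] y [ 0.003  1.    -0.002] q [-0.53  0.24 -0.89 -2.25 -0.5   1.12]
[(0.79, [0.5113, -0.0074, 0.0448])]
[0.511 0.001 0.116] -48 -165 q [-0.06  0.01 -0.68 -1.28 -0.25 -0.07] e 0.0 m 0.25 dj 0.11
[0.52 0.08 0.14] -48 -150 q [ 0.08 -0.   -0.63 -1.13 -0.36 -0.16] e 0.0 m 0.36 dj 0.02
[0.565 0.165 0.11 ] -48 -145 q [ 0.18  0.15 -0.54 -1.28 -0.33 -0.01] e 0.0 m 0.33 dj 0.02
(np.float64(1.6991141646508903e-08), np.float64(0.20619416497658338))
[[0.3, -0.017, -0.0, -0.018, -0.0068, 0.0004, -0.0053], [0.3, -0.035, 0.0, -0.038, -0.013, 0.0003, -0.0108], [0.3, -0.053, 0.0, -0.057, -0.0192, 0.0003, -0.0164], [0.3, -0.071, 0.001, -0.076, -0.0254, 0.0003, -0.022], [0.3, -0.09, 0.001, -0.096, -0.0316, 0.0003, -0.0275]]
[[0.3, -0.015, 0.03, 0.002, -0.0062, -0.0, -0.0056], [0.3, -0.03, 0.059, 0.004, -0.0124, 0.0, -0.0112], [0.3, -0.045, 0.089, 0.007, -0.0186, -0.0, -0.0167], [0.3, -0.06, 0.118, 0.009, -0.0248, 0.0, -0.0223], [0.3, -0.075, 0.148, 0.011, -0.031, 0.0, -0.0279]]
[[0.3, -0.013, 0.02, 0.032, -0.0021, -0.0, -0.0019], [0.3, -0.026, 0.041, 0.064, -0.0041, -0.0, -0.0037], [0.3, -0.039, 0.061, 0.097, -0.0062, 0.0, -0.0056], [0.3, -0.052, 0.082, 0.129, -0.0083, -0.0, -0.0074], [0.3, -0.064, 0.102, 0.161, -0.0103, 0.0, -0.0093]]
```

>>> step_arm(
  steps=[
    [[0.3,-0.017,0,-0.018,-0.0065,0,-0.0055],[0.3,-0.035,0,-0.038,-0.013,0,-0.011],[0.3,-0.053,0,-0.057,-0.0192,0,-0.0164],[0.3,-0.071,0.001,-0.076,-0.0254,0,-0.022],[0.3,-0.09,0.001,-0.096,-0.0316,0,-0.0275]],
  ],
)

```text
time_s: 19.52
tool_pos: [0.5121, 0.0018, 0.1157]
tool_rot: [-0.12, 0.905, 0.055, 0.404]
ft_force: [-1.6, -0.3, -1.2]
finger_gap: 0.0396
finger_force: 60.5
```

```bash
python3 -W ignore - <<'E'
from path import *
state();o=get_obs();L=48
W=[(o['tool_pos'],-L,-168),([.52,.08,.14],-L,-150),([.57,.17,.10],-L,-148)]
print(run(W,o['qpos'])[:2]);emit(W,(5,5),.3)
E
```

```text
t 19.52 p [0.5121 0.0018 0.1157] gap 0.0396 F [-1.6 -0.3 -1.2] z [ 0.718  0.196 -0.668] y [-0.262  0.965  0.003] q [-0.06  0.01 -0.68 -1.28 -0.26 -0.08]
[0.52 0.08 0.14] -48 -150 q [ 0.08 -0.   -0.63 -1.13 -0.36 -0.16] e 0.0 m 0.36 dj 0.04
[0.57 0.17 0.1 ] -48 -148 q [ 0.19  0.17 -0.54 -1.35 -0.27  0.02] e 0.0 m 0.27 dj 0.04
(np.float64(8.178152653290581e-09), np.float64(0.1740741595832144))
[[0.3, -0.015, 0.029, 0.002, -0.0006, 0.0002, -0.0011], [0.3, -0.029, 0.059, 0.004, -0.008, 0.0002, -0.0078], [0.3, -0.044, 0.088, 0.006, -0.0155, 0.0002, -0.0145], [0.3, -0.059, 0.117, 0.008, -0.0229, 0.0002, -0.0212], [0.3, -0.073, 0.147, 0.01, -0.0303, 0.0003, -0.0279]]
[[0.3, -0.012, 0.021, 0.037, -0.0008, -0.0, -0.0007], [0.3, -0.023, 0.042, 0.074, -0.0017, -0.0, -0.0015], [0.3, -0.035, 0.064, 0.111, -0.0025, 0.0, -0.0022], [0.3, -0.047, 0.085, 0.148, -0.0033, 0.0, -0.003], [0.3, -0.059, 0.106, 0.185, -0.0041, -0.0, -0.0037]]
```

>>> step_arm(
  steps=[
    [[0.3,-0.015,0.029,0.002,-0.0006,0,-0.0011],[0.3,-0.029,0.059,0.004,-0.008,0,-0.0078],[0.3,-0.044,0.088,0.006,-0.0155,0,-0.0145],[0.3,-0.059,0.117,0.008,-0.0229,0,-0.0212],[0.3,-0.073,0.147,0.01,-0.0303,0,-0.0279]],
  ],
)

```text
time_s: 20.15
tool_pos: [0.5195, 0.0802, 0.1387]
tool_rot: [-0.236, 0.882, 0.105, 0.393]
ft_force: [0.8, 1.2, -1.9]
finger_gap: 0.0396
finger_force: 60.8
```

>>> step_arm(
  steps=[
    [[0.3,-0.012,0.021,0.037,-0.0008,0,-0.0007],[0.3,-0.023,0.042,0.074,-0.0017,0,-0.0015],[0.3,-0.035,0.064,0.111,-0.0025,0,-0.0022],[0.3,-0.047,0.085,0.148,-0.0033,0,-0.003],[0.3,-0.059,0.106,0.185,-0.0041,0,-0.0037]],
  ],
)

```text
time_s: 20.78
tool_pos: [0.5704, 0.1701, 0.0982]
tool_rot: [-0.25, 0.878, 0.112, 0.391]
ft_force: [0.9, 0.5, -1.4]
finger_gap: 0.0394
finger_force: 60.9
```

```bash
python3 -W ignore - <<'E'
from path import *
state();o=get_obs();L=48
camera('wrist');print([(t,round(r['confidence'],2),np.round(r['position'],4).tolist()) for t in('tester','cell3') for r in pinpoint(t,'wrist')[:3]])
W=[(o['tool_pos'],-L,-148),([.578,.185,.035],-L,-150),([.578,.185,.0165],-L,-150)]
print(run(W,o['qpos'])[:2]);plan([(p,rot(l,h)) for p,l,h in W[1:]])
E
```

```text
t 20.77 p [0.5704 0.1701 0.0982] gap 0.0394 F [ 0.9  0.5 -1.4] z [ 0.632  0.392 -0.669] y [-0.527  0.85   0.   ] q [ 0.19  0.17 -0.54 -1.36 -0.27  0.03]
[('tester', 0.66, [0.5689, 0.1635, 0.0914]), ('tester', 0.49, [0.5576, 0.3733, 0.0053]), ('cell3', 0.96, [0.5713, 0.1848, 0.0064]), ('cell3', 0.8, [0.5546, 0.3731, 0.0078])]
[0.578 0.185 0.035] -48 -150 q [-0.01  0.34 -0.58 -1.83 -0.4   0.66] e 0.0 m 0.4 dj 0.1
[0.578 0.185 0.016] -48 -150 q [-0.07  0.4  -0.6  -1.94 -0.46  0.83] e 0.0 m 0.42 dj 0.03
(np.float64(2.2721649589108044e-10), np.float64(0.29490916220558033))
[0.0736, 0.0176, 0.1061] [0.0039, -0.0001, 0.0033]
[0.1011, 0.0176, 0.1308] [0.0039, -0.0001, 0.0033]
```

>>> step_arm(
  steps=[
    [[0.3,0.018,0.006,0.027,0.001,0,0.001],[0.3,0.037,0.012,0.053,0.002,0,0.002],[0.3,0.055,0.018,0.08,0.003,0,0.0025],[0.3,0.0736,0.0236,0.107,0.0039,0,0.0033],[0.3,0.0736,0.0236,0.107,0.0039,0,0.0033]],
  ],
)

```text
time_s: 21.55
tool_pos: [0.5762, 0.1857, 0.0342]
tool_rot: [-0.235, 0.883, 0.105, 0.392]
ft_force: [0.3, -0.5, -1.6]
finger_gap: 0.0393
finger_force: 60.9
```

```bash
python3 -W ignore - <<'E'
from path import *
state();plan([([.577,.188,.0185],rot(-48,-150)),([.577,.188,.0152],rot(-48,-150))])
E
```

```text
t 21.55 p [0.5762 0.1857 0.0342] gap 0.0393 F [ 0.3 -0.5 -1.6] z [ 0.644  0.369 -0.671] y [-0.497  0.868  0.   ] q [-0.01  0.34 -0.58 -1.84 -0.4   0.66]
[0.0209, 0.0032, 0.0238] [-0.0004, -0.0003, -0.0004]
[0.0258, 0.0031, 0.0283] [-0.0004, -0.0003, -0.0004]
```

>>> step_arm(
  steps=[
    [[0.3,0.011,0.002,0.013,0,0,0],[0.3,0.019,0.003,0.022,0,0,0],[0.3,0.0225,0.003,0.0253,0,0,0],[0.3,0.0245,0.003,0.027,0,0,0],[0.3,0.0245,0.003,0.027,0,0,0]],
  ],
)

```text
time_s: 22.18
tool_pos: [0.5779, 0.1892, 0.0182]
tool_rot: [-0.236, 0.882, 0.104, 0.394]
ft_force: [0.1, 0.2, -1.3]
finger_gap: 0.0393
finger_force: 60.9
```

```bash
python3 -W ignore - <<'E'
from path import *
state();camera('wrist');print([(round(r['confidence'],2),np.round(r['position'],4).tolist()) for r in pinpoint('tester','wrist')[:2]])
E
```

```text
t 22.18 p [0.5779 0.1892 0.0182] gap 0.0393 F [ 0.1  0.2 -1.3] z [ 0.645  0.371 -0.668] y [-0.499  0.866 -0.002] q [-0.06  0.4  -0.6  -1.95 -0.45  0.83]
[(0.88, [0.5763, 0.1816, 0.0118]), (0.74, [0.5522, 0.3765, 0.0014])]
```

>>> step_arm(
  steps=[
    [[0.3,0.001,0,0.001,0,0,0],[0.3,0.002,0,0.002,0,0,0],[0.3,0.003,0,0.0027,0,0,0],[0.3,0.003,0,0.0027,0,0,0],[0.3,0.003,0,0.0027,0,0,0]],
  ],
)

```text
time_s: 22.9
tool_pos: [0.5779, 0.1891, 0.0157]
tool_rot: [-0.236, 0.882, 0.105, 0.393]
ft_force: [0.2, -0.1, -1.2]
finger_gap: 0.0399
finger_force: 61.1
```

>>> step_arm(
  steps=[
    [[0.3,0.0008,0,0.0007,0,0,0],[0.3,0.0015,0,0.0013,0,0,0],[0.3,0.0023,0,0.002,0,0,0],[0.3,0.0023,0,0.002,0,0,0],[0.3,0.0023,0,0.002,0,0,0]],
  ],
)

```text
time_s: 23.52
tool_pos: [0.5781, 0.1893, 0.0156]
tool_rot: [-0.236, 0.882, 0.105, 0.395]
ft_force: [-7.7, -4.9, 14.2]
finger_gap: 0.0392
finger_force: 62.8
```

Contact felt. Easing off half a millimetre, then releasing and backing out along the fingers.

>>> step_arm(
  steps=[
    [[0.3,-0.001,0,-0.001,0,0,0],[0.45,-0.0015,0,-0.0013,0,0,0],[0.58,-0.0015,0,-0.0013,0,0,0],[0.6,-0.0015,0,-0.0013,0,0,0],[0.6,-0.0015,0,-0.0013,0,0,0]],
  ],
)

```text
time_s: 24.15
tool_pos: [0.5779, 0.1892, 0.015]
tool_rot: [-0.236, 0.882, 0.105, 0.393]
ft_force: [0.5, 0.4, 0.1]
finger_gap: 0.0508
finger_force: 0.0
```

```bash
python3 -W ignore - <<'E'
from path import *
state();o=get_obs();P=o['tool_pos'];z=R.from_quat(o['tool_rot']).as_matrix()[:,2]
print(run([(P,-48,-150),(P-.08*z,-48,-150),(P-.08*z+[0,0,.12],-35,-140)],o['qpos'])[:2])
plan([(P-.08*z+[0,0,.12],rot(-35,-140))],(P-.08*z,R.from_quat(o['tool_rot'])))
camera('wrist');print([(round(r['confidence'],2),np.round(r['position'],4).tolist()) for r in pinpoint('tester','wrist')[:2]])
E
```

```text
t 24.15 p [0.5779 0.1892 0.015 ] gap 0.0508 F [0.5 0.4 0.1] z [ 0.645  0.37  -0.669] y [-0.499  0.866 -0.001] q [-0.07  0.41 -0.61 -1.96 -0.46  0.85]
[0.526 0.16  0.069] -48 -150 q [ 0.02  0.19 -0.64 -1.66 -0.37  0.45] e 0.0 m 0.37 dj 0.08
[0.526 0.16  0.189] -35 -140 q [ 0.61 -0.07 -0.72 -0.17 -0.32 -1.34] e 0.0 m 0.3 dj 0.14
(np.float64(0.0024702074948445628), np.float64(3.6468579278739515e-13))
[-0.1785, -0.0004, -0.1605] [-0.0187, 0.0361, -0.0208]
[(0.9, [0.5745, 0.1821, 0.0102]), (0.37, [0.5527, 0.3737, 0.0046])]
```

>>> step_arm(
  steps=[
    [[0.6,0,0,-0.02,0,0,0],[0.6,0,0,-0.05,0,0,0],[0.6,0,0,-0.09,0,0,0],[0.6,0,0,-0.16,0,0,0],[0.6,0,0,-0.16,0,0,0]],
  ],
)

```text
time_s: 24.88
tool_pos: [0.526, 0.1598, 0.0709]
tool_rot: [-0.237, 0.881, 0.104, 0.395]
ft_force: [-0.1, 0.6, -0.3]
finger_gap: 0.0514
finger_force: 0.0
```

>>> step_arm(
  steps=[
    [[0.6,-0.045,0,-0.04,0,0,0],[0.6,-0.09,0,-0.08,0,0,0],[0.6,-0.135,0,-0.12,0,0,0],[0.6,-0.135,0,-0.12,0,0,0],[0.6,-0.135,0,-0.12,0,0,0]],
  ],
)

```text
time_s: 25.5
tool_pos: [0.5301, 0.1552, 0.1504]
tool_rot: [-0.239, 0.879, 0.112, 0.397]
ft_force: [-0.2, -0.0, -0.2]
finger_gap: 0.0515
finger_force: 0.0
```

```bash
python3 -W ignore - <<'E'
from path import *
import cv2
state();
for n in('top','wrist','scene'):
    c=camera(n);cv2.imwrite(f'pics/fin_{n}.png',c['pixels'])
    print(n,[(t,round(r['confidence'],2),np.round(r['position'],3).tolist()) for t in('tester','cup_a','loupe_a','driver_1','hammer','usb_stick') for r in pinpoint(t,n)[:3] if r['confidence']>.35])
a,b=cv2.imread('pics/top0.png').astype(int),cv2.imread('pics/fin_top.png').astype(int)
m=(np.abs(a-b).max(2)>60).astype(np.uint8);n,l,s,ct=cv2.connectedComponentsWithStats(cv2.dilate(m,np.ones((3,3),np.uint8)))
print([s[i].tolist() for i in range(1,n) if s[i,4]>40])
E
```

```text
t 25.5 p [0.5301 0.1552 0.1504] gap 0.0515 F [-0.2 -0.  -0.2] z [ 0.645  0.388 -0.659] y [-0.51   0.86   0.008] q [ 0.54 -0.01 -0.73 -0.76 -0.01 -0.82]
top [('cup_a', 0.69, [0.463, -0.19, -0.004]), ('cup_a', 0.58, [0.562, 0.28, 0.009]), ('cup_a', 0.5, [0.551, 0.374, 0.007]), ('loupe_a', 0.77, [0.566, 0.496, -0.001]), ('loupe_a', 0.6, [0.561, -0.093, 0.008]), ('loupe_a', 0.55, [0.553, 0.378, 0.009]), ('driver_1', 0.59, [0.404, -0.006, -0.001]), ('driver_1', 0.45, [0.408, 0.109, 0.001]), ('hammer', 0.57, [0.41, 0.262, 0.003]), ('usb_stick', 0.56, [0.427, 0.386, 0.001])]
wrist [('tester', 0.86, [0.575, 0.183, 0.01]), ('cup_a', 0.98, [0.563, 0.276, 0.012]), ('loupe_a', 0.94, [0.551, 0.374, 0.005]), ('loupe_a', 0.86, [0.561, 0.498, 0.003])]
scene [('tester', 0.62, [0.578, 0.18, 0.008]), ('cup_a', 0.53, [0.56, 0.276, 0.005]), ('loupe_a', 0.69, [0.553, 0.373, -0.001]), ('loupe_a', 0.53, [0.556, 0.494, 0.003]), ('driver_1', 0.48, [0.403, -0.002, 0.0]), ('hammer', 0.81, [0.403, 0.262, -0.0]), ('usb_stick', 0.74, [0.561, 0.277, 0.009]), ('usb_stick', 0.69, [0.426, 0.389, -0.003])]
[[281, 176, 28, 33, 595], [364, 187, 23, 27, 574], [483, 187, 13, 15, 120], [338, 205, 8, 8, 44], [353, 211, 7, 10, 51], [290, 213, 17, 44, 482], [319, 253, 24, 18, 171], [316, 262, 84, 59, 2054], [410, 302, 35, 43, 335], [241, 311, 85, 10, 578], [0, 317, 83, 67, 3094], [225, 318, 27, 75, 1617], [336, 330, 13, 44, 370], [387, 350, 62, 43, 1408], [275, 376, 81, 104, 4639], [432, 441, 25, 39, 629]]
```

The detectors put all three in the tray: tester (0.575, 0.183), cup (0.562, 0.277) and loupe (0.552, 0.374). The spare cup and loupe show no change in the top view, and the hand is clear.

```bash
python3 -c "
from cell import job_done;print(job_done())"
```

```text
the job is handed in; nothing more can be done
None
```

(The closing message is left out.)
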